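Pack the tool case and wedge its dovetail lid home

TASK

Pack the tool case: take any wooden dowel out of its tray and lay it on the bench clear of the case, and lay every pin vice and the taper punch (those that are there) flat in the tray, each in a compartment of its own across the case, with its chuck nose or point towards the side with the brass strip. Then set the dovetailed lid between the ways, narrow end first, and slide it home until it wedges tight in both ways and stays; leave the bystanding tools alone.

Things in the scene. Friction and masses are not known exactly. Their poses are not given: they have to be found in the camera images.
- case: open wooden tool case fixed to the bench, 176 mm long (x), 162 mm (far, narrow end, +x) to 174 mm (mouth, -x, nearer the robot) wide, 36 mm high over the ways. Origin: centre of its underside, z up. Cork floor 6 mm up. End walls 24 mm high, inner faces at x = +-83 mm; side walls carry ledges 24 mm high on which the lid slides. Four tray compartments lie across it (see slot_1)
- slot_1 (a point): middle of the compartment nearest the mouth, on the cork (case x -54, y 0 mm); the other three follow at x -18, 18, 54. Each is a pair of slots along case y, 18 mm wide, between wooden blocks 10 mm high (tops 16 mm over the bench) that reach from |y| = 26 mm to the side walls (inner faces |y| = 53 to 65 mm). Between y = -26 and 26 mm a finger channel is open along the whole case; a laid tool bridges it
- way_left: dark dovetail way on the case's +y side (the robot's left), with a thin brass strip along its top; stands on the ledge, top 36 mm over the bench. Origin on the case's middle line at ledge height, axes as the case's. The two ways converge towards +x, 4 degrees each; their inner faces are undercut by 25 degrees and overhang the lid's edges
- way_right: the same way on the case's -y side, mirrored, without a strip
- lid_home (a point): point in the case 24 mm above its origin (ledge height) where the lid's origin lies when wedged home, within a few mm along x (ends about flush). Axes as the case's, the lid slides in along +x. It moves with 1 to 3 N; 15 to 25 N of push then wedges it; a hand that draws back while still gripping loosens it, so push it home and let go without pulling
- lid: loose wooden lid lying flat on the bench, 172 mm long (x), 10 mm thick, about 220 g. Origin: centre of its underside, z up; +x its narrow end, to go in first. Tapers 4 degrees a side, edges bevelled 25 degrees: 155 mm wide below at the -x end, 131 mm at the +x end, 4 mm less a side on top. It can be set down between the ways from above while 75 mm or more short of home (at 90 mm: 2 mm play a side)
- lid_grip (a point): middle of the lid's upright handle rib, 30 mm above the lid's underside. The rib is 14 mm thick along lid x, 64 mm long along lid y, solid from the lid's top (10 mm) to 38 mm above the underside
- lid_nose (a point): on the lid's underside, middle of its narrow end, at lid x = +86 mm
- pin_vice_1: brass pin vice on the bench (may be absent), 98 mm long along its y axis; origin: middle of its underside, z up. Square head 12 x 12 x 8 mm at the +y end keeps it from rolling; knurled body 9.6 mm thick, centre line 6 mm up; thin split chuck nose (5.6 mm thick, last 10 mm) at the -y end. 40 g. Grip it across the middle
- pin_vice_2: brass pin vice on the bench (may be absent), 100 mm long along its y axis; origin: middle of its underside, z up. Square head 12 x 12 x 8 mm at the +y end keeps it from rolling; knurled body 9.6 mm thick, centre line 6 mm up; thin split chuck nose (5.6 mm thick, last 10 mm) at the -y end. 40 g. Grip it across the middle
- pin_vice_3: brass pin vice on the bench (may be absent), 96 mm long along its y axis; origin: middle of its underside, z up. Square head 12 x 12 x 8 mm at the +y end keeps it from rolling; knurled body 9.6 mm thick, centre line 6 mm up; thin split chuck nose (5.6 mm thick, last 10 mm) at the -y end. 40 g. Grip it across the middle
- taper_punch: dark steel taper punch on the bench (may be absent), 88 mm long along its y axis; origin: middle of its underside, z up. Hexagon shank 9 mm wide, 8 mm high, from y = -8 to +44 mm; tapering point from there to y = -44 mm. 18 g. Grip it across the shank about 5 mm from the origin towards +y
- pin_vice_1_nose (a point): tip of this pin vice, the chuck end, 49 mm from its origin along its -y axis, on its centre line (6 mm above its underside)
- pin_vice_2_nose (a point): tip of this pin vice, the chuck end, 50 mm from its origin along its -y axis, on its centre line (6 mm above its underside)
- pin_vice_3_nose (a point): tip of this pin vice, the chuck end, 48 mm from its origin along its -y axis, on its centre line (6 mm above its underside)
- taper_punch_nose (a point): tip of the taper punch, 44 mm from its origin along its -y axis, on its centre line (4 mm above its underside)
- dowel_1: plain wooden dowel (may be absent), 104 mm long along its y axis, 8 mm thick, does not roll; lies in a tray compartment where it does not belong, middle over the finger channel. Origin: middle of its underside, z up. 12 g
- dowel_2: plain wooden dowel (may be absent), 98 mm long along its y axis, 8 mm thick, does not roll; lies in a tray compartment where it does not belong, middle over the finger channel. Origin: middle of its underside, z up. 12 g
- lead_far (a point): fixed point on the cleaner's black lead, a fixed ridge about 7 mm high and 6 mm wide on the bench; from here it runs straight to lead_near, then on to the front edge at about x 0.35, y 0.14
- lead_near (a point): fixed point on the same lead, nearer the robot. Behind it stands the comparator's fixed surface plate, 45 mm high: centre at x 0.747, y 0.142; its near corner at x 0.598, y 0.083, its other near-side corners at (0.657, 0.274) and (0.837, 0.010)
- driver: slim silver precision screwdriver, 92 mm long, 10 mm thick, lies on the bench and is to be left alone. Origin: middle of its underside, length along its y
- coupler: small white-chromed swivel coupler, 34 x 16 mm, lies on the bench and is to be left alone. Origin: middle of its underside, length along its y
- cutter: red snap-off knife, shut, 118 mm long, 14 mm thick, lies on the bench and is to be left alone. Origin: middle of its underside, length along its y
- steel_bar: short ground bar, 42 x 12 x 9 mm, lies on the bench and is to be left alone. Origin: middle of its underside, length along its y

How it is judged (in metres and radians):
On the way, in this order (a step that is already met when the one before it is completed fails the run):
1. all tools that are there lie in the tray with their noses to the brass strip, and the dowels lie on the bench (z of pin_vice_1_nose in the frame of case between 0.006 and 0.0165 m and x of pin_vice_1_nose in the frame of case between -0.066 and 0.066 m and y of pin_vice_1_nose in the frame of case between 0.027 and 0.071 m and angle between the y axis of each of pin_vice_1, pin_vice_2, pin_vice_3, taper_punch and the y axis of case, either way round below 0.14 rad and z of pin_vice_2_nose in the frame of case between 0.006 and 0.0165 m and x of pin_vice_2_nose in the frame of case between -0.066 and 0.066 m and y of pin_vice_2_nose in the frame of case between 0.028 and 0.072 m and z of pin_vice_3_nose in the frame of case between 0.006 and 0.0165 m and x of pin_vice_3_nose in the frame of case between -0.066 and 0.066 m and y of pin_vice_3_nose in the frame of case between 0.026 and 0.07 m and z of taper_punch_nose in the frame of case between 0.006 and 0.0165 m and x of taper_punch_nose in the frame of case between -0.066 and 0.066 m and y of taper_punch_nose in the frame of case between 0.022 and 0.066 m and height (world z) of each of dowel_1, dowel_2 below 0.012 m and horizontal distance between each of dowel_1, dowel_2 and case above 0.11 m and linear speed of each of dowel_1, dowel_2 below 0.02 m/s), for 0.2 s.
2. the lid is wedged home in the ways (x of lid in the frame of case between -0.006 and 0.012 m and y of lid in the frame of case between -0.003 and 0.003 m and z of lid in the frame of case between 0.0215 and 0.0262 m and angle between the x axis of lid and the x axis of case, either way round below 0.03 rad and angle between the z axis of lid and the z axis of case, either way round below 0.03 rad and x of lid_nose in the frame of case above 0.07 m and contact force between lid and way_left above 0.3 N and contact force between lid and way_right above 0.3 N), for 0.2 s.
At the end, for the whole second after the job is handed in: Tools lie on the cork, one a compartment, along case y within 0.14 rad, mid-length within 22 mm of case y = 0, nose to the strip; dowels on the bench, over 110 mm from the case's origin; lid flat, narrow end in, at most 6 mm short of lid_home, square within 0.03 rad, pressing each way by over 0.3 N (all of step 1 and all of step 2 and linear speed of lid below 0.01 m/s); the robot touches nothing.
It fails at once if the driver is pushed more than 4 cm from where it lay (distance of driver from where it was at the start of the episode above 0.04 m).
It fails at once if the coupler is pushed more than 4 cm from where it lay (distance of coupler from where it was at the start of the episode above 0.04 m).
It fails at once if the cutter is pushed more than 4 cm from where it lay (distance of cutter from where it was at the start of the episode above 0.04 m).
It fails at once if the steel bar is pushed more than 4 cm from where it lay (distance of steel_bar from where it was at the start of the episode above 0.04 m).
Of dowel_1, dowel_2 only 1 to 2 are there at a start; the rules pass over those that are not, and their reading is None.
Of pin_vice_1, pin_vice_2, pin_vice_3, taper_punch only 3 to 4 are there at a start; the rules pass over those that are not, and their reading is None.
At some moment in a run one of lid, dowel_1, dowel_2 may be knocked a few centimetres aside while the robot is not near it.
Once in a run the grip may slacken for a moment while it holds something.
It also fails if it takes over 210 s, if anything falls off the work surface, if the arm or the gripper's body presses on something with over 40 N, if the wrist force passes 120 N, or if a joint passes its speed limit or range.

ROBOT

A 6-joint arm with a two-finger parallel gripper is mounted at the origin on a cart in front of the work surface, level with it; the furniture and walls round the work are solid. World frame = base frame: x ahead of the robot, y to its left, z up, the work surface at z = 0. Lengths are in m, angles in degrees, forces in N, time in s.
With the tool pointing down it reaches from about 0.325 to 1 m from the base axis. Payload 5.1 kg.
Tool frame: the origin (TCP) lies on the centre line of the jaws, within the pads' length; the fingertips stand 25 mm ahead of it and the grasp point (between the pads) lies 6 mm ahead of it (manip.tip_reach is the z of the fingertips in the tool frame, in m); z points along the fingers, y is the line along which they close (so a half turn about z gives the same grasp; the last joint's range is limited). The gripper opens to 85 mm and grips with 20 to 120 N. Pads are 22 mm wide; open, the fingers measure 114 mm over their backs; the gripper's body (76 mm by 85 mm) begins 54 mm behind the grasp point. The pads swing forward as they close: fully open they stand 13 mm farther back than shut.
Start: joints at [68.434, 7.093, 94.555, -0, 78.352, -4.733], TCP at [0.188, 0.622, 0.256] pointing down, gripper open.
Joint ranges: [-149.61, 149.61], [-58.7, 133.49], [1.44, 155.28], [-77.14, 257.14], [18.33, 153.61], [-166.67, 166.67]. Speed limits (degrees/s): [147.25, 147.25, 180, 180, 180, 180].

INTERFACE

Orientations are given as [roll, pitch, yaw] about the fixed x, y, z axes, in that order (R = Rz(yaw) Ry(pitch) Rx(roll)).
In Python, from plant import status, optics, hand_in, manip gives the robot as it stands.
- The arm moves only by the shell command python3 -m crank 'ROWS' [OPENING] [FORCE]. ROWS is JSON, a list of rows, each an object of numbers: "dx", "dy", "dz": the shift along the tool's x, y, z in cm; "twist": the turn about the tool's z in rad. A call has 1 to 20 rows; each row is the pose to reach, as a shift and turn from the pose commanded when the call began, along the tool's axes at that moment; what a row does not reach only later rows make up. A row lasts 1/12 s, in which the tool goes at most 41.7 mm and 7.16 degrees, less where a joint would pass 70% of its speed; a pose out of reach is approached as far as the arm can. A call with a gripper value outside its range is refused whole. OPENING is the opening, from 0 (shut) to 1 (fully open), set as the call begins (- or left out, the last holds). The fingers move at their own pace and stop on an object; FORCE is the grip in N (left out, the last holds). Time passes only in rows, so rows that repeat a pose let the fingers close. It gives the time, the measured TCP pose, the force, the opening and the grip force at its end, in the units of the state.
- status.state(): the state, without advancing time (a new reading comes with each control period).
- optics.grab_frame(name): name is "scene" or "side" or "wrist"; returns (picture, depth): 384x512x3 uint8, red, green, blue; 384x512 float32, m along the optical axis (not along the pixel's ray), 0 where there is no reading.
- optics.camera_model(name): a dict with "camera_matrix" (3x3 intrinsics, pixels), "rvec" (rotation vector, rad) and "tvec" (3), from world to camera coordinates, as OpenCV has them. Camera axes: x right, y down, z forward; pixel columns grow to the right and rows downward; lengths in m; the calibration is good to about 2 mm. The wrist camera is an equidistant fisheye: a pixel r from the principal point sees the ray r / f radians off the axis. A picture is of the moment at which its call begins: read the wrist's pose just before it. camera_model takes no time and is no camera call; for the wrist camera it gives the pose at the moment of the call.
- hand_in(): hands the job in; it is judged then, once.
The state is a dict: "t": time; "joints": joint angles; "joint_vel": joint speeds; "joint_torque": joint torques, N m; "tool_pos": TCP position; "orientation": TCP orientation; "wrist_force": force on the tool from outside, world axes, zero at the start; "wrist_torque": the same for the moment, N m; "width": finger opening in m; "gripper_force": force on a finger pad.
Only numpy, scipy, OpenCV 4.12 (cv2) and the standard library are available. Lean on these libraries where they do the work, as an engineer would, in place of code of your own. Each camera call takes 0.05 s, during which the arm holds its last target. There are 200 camera calls.

## Working session

There is one attempt and no reset: what is moved stays moved. The work goes in short steps, Python scripts to look and compute and a shell command to move; the robot and the scene stay as the last step left them, time stands still between calls to the robot, and variables do not carry over. Pictures are saved under pics/ and viewed, at most 14 in all, crops included, and the job is handed in when it is done.

```bash
mkdir -p pics; ls
cat > h.py <<'E'
import numpy as np, cv2
from plant import status, optics, manip
def snap(n,f):
    m=optics.camera_model(n); p,d=optics.grab_frame(n)
    cv2.imwrite(f'pics/{f}.png',p[:,:,::-1]); np.savez(f'pics/{f}.npz',p=p,d=d,K=m['camera_matrix'],r=m['rvec'],t=m['tvec'],n=n)
    return p,d
def ray(z,u,v):
    K=z['K'];x=(u-K[0,2])/K[0,0];y=(v-K[1,2])/K[1,1]
    if str(z['n'])=='wrist':
        r=np.hypot(x,y);s=np.tan(r)/r if r>1e-9 else 1;x*=s;y*=s
    return np.array([x,y,1.])
def px(f,u,v,h=None):
    """pixel->world; at height h if given, else by depth"""
    z=np.load(f'pics/{f}.npz');R=cv2.Rodrigues(z['r'])[0];c=-R.T@z['t'].ravel();q=R.T@ray(z,u,v)
    k=(h-c[2])/q[2] if h is not None else z['d'][int(round(v)),int(round(u))]
    return c+k*q
def st():
    s=status.state();print({k:np.round(s[k],3).tolist() for k in ('t','joints','tool_pos','orientation','wrist_force','width','gripper_force')})
def crop(f,u0,v0,u1,v1,k,o):
    im=cv2.imread(f'pics/{f}.png')[v0:v1,u0:u1];cv2.imwrite(f'pics/{o}.png',cv2.resize(im,None,fx=k,fy=k,interpolation=cv2.INTER_CUBIC))
E
python3 -c "
from h import *
snap('scene','s0');snap('side','d0');st()
a=cv2.imread('pics/s0.png');cv2.imwrite('pics/s0b.png',cv2.resize(a,(800,600),interpolation=cv2.INTER_CUBIC))
a=cv2.imread('pics/d0.png');cv2.imwrite('pics/d0b.png',cv2.resize(a,(800,600),interpolation=cv2.INTER_CUBIC))
for n in('scene','side','wrist'):
  m=optics.camera_model(n);R=cv2.Rodrigues(np.array(m['rvec']))[0];print(n,np.array(m['camera_matrix']).round(1).tolist(),(-R.T@np.array(m['tvec']).ravel()).round(3),R[2].round(2))
print(manip.tip_reach)"
```

```text
pics
{'t': 0.1, 'joints': [68.436, 7.132, 94.627, 0.001, 78.353, -4.732], 'tool_pos': [0.188, 0.622, 0.255], 'orientation': [-179.889, -0.01, 163.168], 'wrist_force': [-1.07, 0.343, -0.005], 'width': 0.085, 'gripper_force': 0.0}
scene [[371.4, 0.0, 261.5], [0.0, 371.4, 186.6], [0.0, 0.0, 1.0]] [-0.15  -0.455  0.533] [ 0.67  0.56 -0.48]
side [[423.9, 0.0, 249.4], [0.0, 423.9, 189.5], [0.0, 0.0, 1.0]] [0.364 0.799 0.694] [ 0.15 -0.73 -0.67]
wrist [[297.3, 0.0, 255.1], [0.0, 297.3, 191.7], [0.0, 0.0, 1.0]] [0.112 0.645 0.374] [ 0.3  -0.09 -0.95]
0.025
```

View pics/s0b.png

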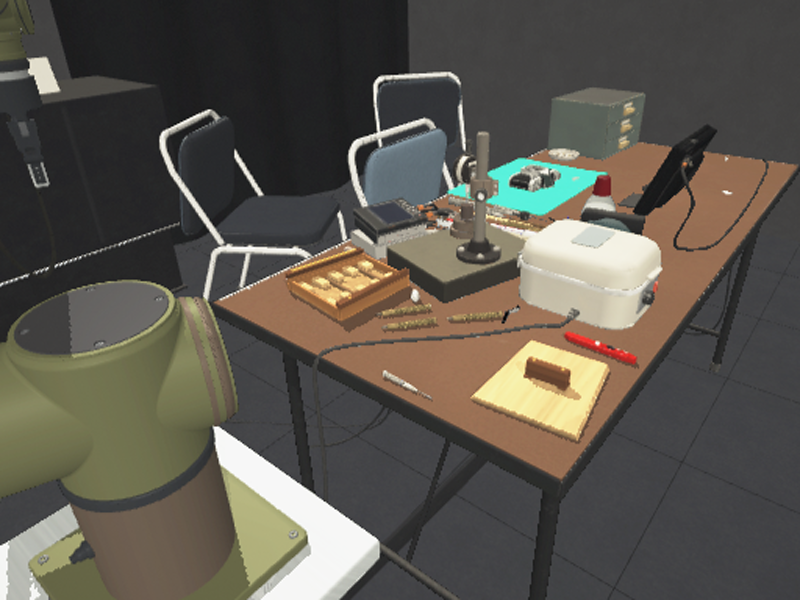

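View pics/d0b.png

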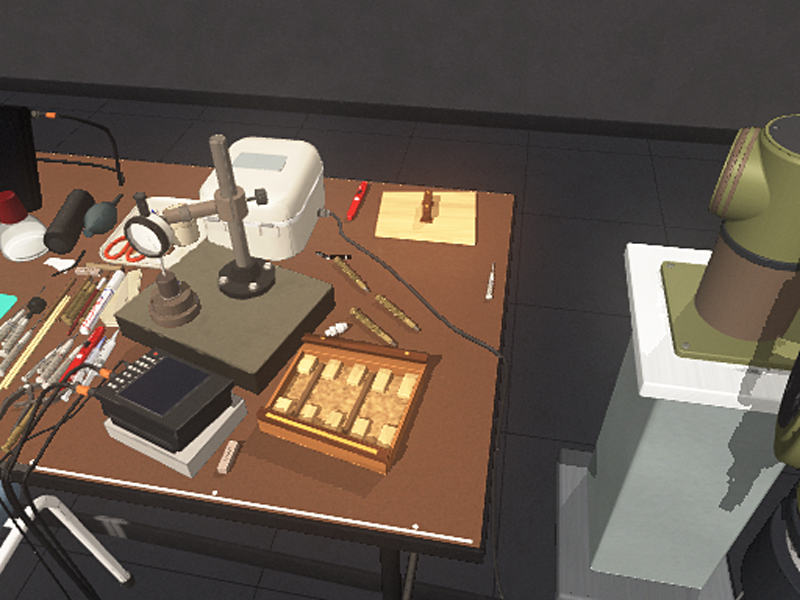

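```bash
python3 -c "
from h import *
crop('d0',160,120,330,305,3.2,'d0c')
# rough: side picture 800-scale px
for n,u,v,h in [('caseA',305,340,.036),('caseB',432,355,.036),('caseC',390,470,.036),('caseD',262,425,.036),('v1a',377,296,.006),('v1b',419,329,.006),('v2a',350,308,.006),('v2b',395,345,.006),('v3a',333,257,.006),('v3b',368,290,.006),('lidgrip',428,205,.03),('lid1',381,190,.01),('lid2',477,193,.01),('lid3',476,244,.01),('lid4',376,236,.01),('driver',490,282,.005),('coupler',336,328,.008),('cutter',357,202,.007),('bar',228,457,.005),('edge',485,545,0)]:
  print(n,px('d0',u*.64,v*.64,h).round(3),px('d0',u*.64,v*.64).round(3))
"
```

```text
caseA [0.611 0.191 0.036] [0.611 0.19  0.034]
caseB [0.433 0.189 0.036] [0.437 0.156 0.   ]
caseC [0.455 0.376 0.036] [0.46  0.354 0.002]
caseD [0.622 0.341 0.036] [0.629 0.329 0.018]
v1a [0.538 0.052 0.006] [0.536 0.058 0.012]
v1b [0.462 0.113 0.006] [0.462 0.115 0.007]
v2a [0.573 0.086 0.006] [0.574 0.082 0.002]
v2b [0.491 0.151 0.006] [0.491 0.154 0.009]
v3a [ 0.63  -0.031  0.006] [ 0.63  -0.031  0.006]
v3b [0.555 0.041 0.006] [0.555 0.039 0.004]
lidgrip [ 0.491 -0.173  0.03 ] [ 0.489 -0.158  0.04 ]
lid1 [ 0.589 -0.237  0.01 ] [ 0.591 -0.245  0.004]
lid2 [ 0.411 -0.256  0.01 ] [ 0.411 -0.266  0.003]
lid3 [ 0.398 -0.1    0.01 ] [ 0.399 -0.111  0.001]
lid4 [ 0.57  -0.094  0.01 ] [ 0.571 -0.102  0.004]
driver [ 0.368 -0.012  0.005] [ 0.368 -0.007  0.009]
coupler [0.583 0.134 0.008] [0.581 0.141 0.015]
cutter [ 0.626 -0.195  0.007] [ 0.624 -0.184  0.014]
bar [0.659 0.373 0.005] [0.657 0.376 0.01 ]
edge [0.339 0.428 0.   ] [0.339 0.428 0.   ]
```

View pics/d0c.png

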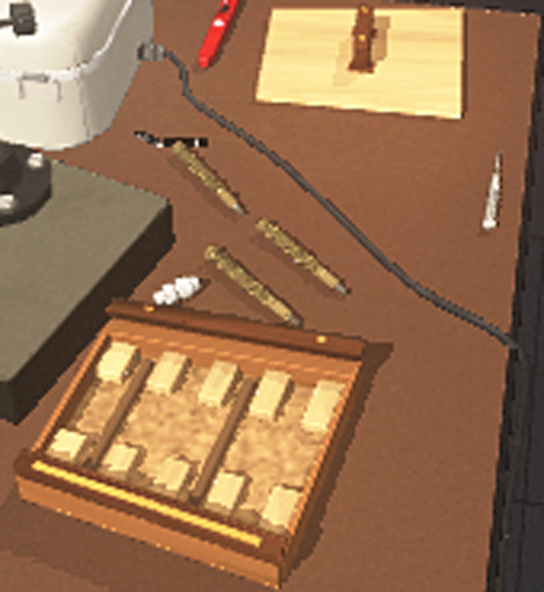

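```bash
cat >> h.py <<'E'
def go(*tg):
    """targets (x,y,z,yaw) -> rows from present commanded pose (approx. measured), cm/rad"""
    s=status.state();p=np.array(s['tool_pos']);R=cv2.Rodrigues(np.zeros(3))[0]
    from scipy.spatial.transform import Rotation as Ro
    R=Ro.from_euler('xyz',s['orientation'],degrees=True).as_matrix();yaw=s['orientation'][2]
    for x,y,z,w in tg:
        d=R.T@(np.array([x,y,z])-p)*100;tw=np.radians((yaw-w+180)%360-180)
        n=max(np.linalg.norm(d)/4.17,abs(tw)/.125)
        print('d',d.round(2),'twist',round(tw,3),'rows',round(n,1))
E
python3 -c "
from h import *
go((.45,.16,.32,140))"
```

```text
d [-38.44 -36.62  -6.42] twist 0.404 rows 12.8
```

```bash
python3 -m crank '[{"dx":-38.4,"dy":-36.6,"dz":-6.4,"twist":0.4},{"dx":-38.4,"dy":-36.6,"dz":-6.4,"twist":0.4},{"dx":-38.4,"dy":-36.6,"dz":-6.4,"twist":0.4},{"dx":-38.4,"dy":-36.6,"dz":-6.4,"twist":0.4},{"dx":-38.4,"dy":-36.6,"dz":-6.4,"twist":0.4},{"dx":-38.4,"dy":-36.6,"dz":-6.4,"twist":0.4},{"dx":-38.4,"dy":-36.6,"dz":-6.4,"twist":0.4},{"dx":-38.4,"dy":-36.6,"dz":-6.4,"twist":0.4},{"dx":-38.4,"dy":-36.6,"dz":-6.4,"twist":0.4},{"dx":-38.4,"dy":-36.6,"dz":-6.4,"twist":0.4},{"dx":-38.4,"dy":-36.6,"dz":-6.4,"twist":0.4},{"dx":-38.4,"dy":-36.6,"dz":-6.4,"twist":0.4},{"dx":-38.4,"dy":-36.6,"dz":-6.4,"twist":0.4},{"dx":-38.4,"dy":-36.6,"dz":-6.4,"twist":0.4},{"dx":-38.4,"dy":-36.6,"dz":-6.4,"twist":0.4},{"dx":-38.4,"dy":-36.6,"dz":-6.4,"twist":0.4},{"dx":-38.4,"dy":-36.6,"dz":-6.4,"twist":0.4}]' 0.4
python3 -c "
from h import *
snap('wrist','w1');st()
crop('w1',0,0,512,384,1.56,'w1b')"
```

```text
t: 1.52
tool_pos: [0.4492, 0.1614, 0.3198]
orientation: [-180.0, -0.0, 140.3]
wrist_force: [0.2, 0.3, -0.4]
width: 0.0341
gripper_force: 0.0
{'t': 1.567, 'joints': [13.335, -17.251, 111.237, 0.012, 86.063, -37.029], 'tool_pos': [0.449, 0.162, 0.32], 'orientation': [-179.968, -0.039, 140.363], 'wrist_force': [-0.37, 0.704, 0.625], 'width': 0.034, 'gripper_force': 0.0}
```

View pics/w1b.png

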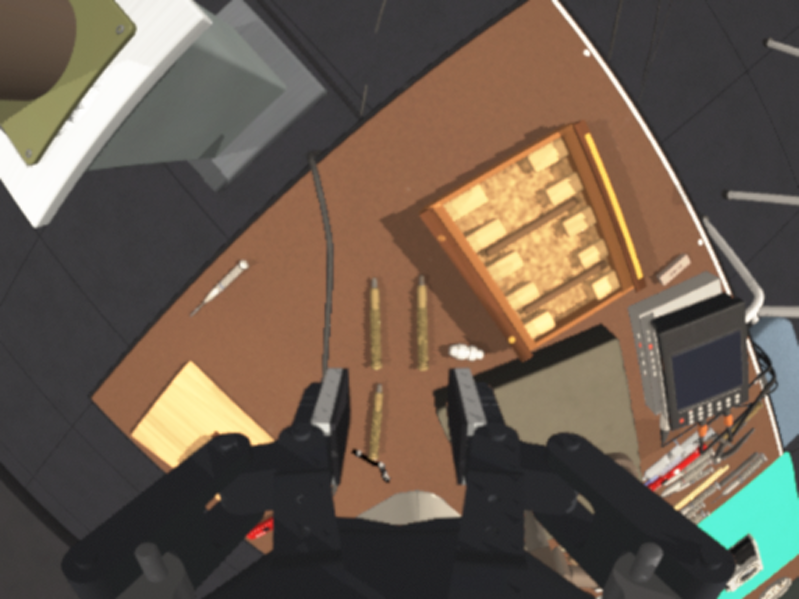

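```bash
python3 -c "
from h import *
crop('w1',220,70,420,235,3.6,'w1c')
s=1/1.56
for n,u,v,h in [('Lnose',375,279,.006),('Lhead',375,369,.006),('Rnose',422,275,.006),('Rhead',423,370,.006),('3nose',380,384,.006),('3head',375,460,.006),('blkA',353,453,.005),('blkB',388,479,.005)]:
  print(n,px('w1',u*s,v*s,h).round(4),px('w1',u*s,v*s).round(3))
for n,u,v in [('blkA',135,134),('blkB',205,142)]: print(px('d0',160+u/3.2,120+v/3.2,.004).round(3))
"
```

```text
Lnose [0.468  0.1177 0.006 ] [0.468 0.117 0.004]
Lhead [0.5417 0.0544 0.006 ] [ 0.544  0.052 -0.001]
Rnose [0.4939 0.1553 0.006 ] [0.494 0.155 0.006]
Rhead [0.5746 0.0922 0.006 ] [0.571 0.094 0.014]
3nose [0.5586 0.0468 0.006 ] [0.559 0.046 0.005]
3head [ 0.6325 -0.0244  0.006 ] [ 0.636 -0.028 -0.001]
blkA [ 0.6093 -0.038   0.005 ] [ 0.609 -0.038  0.005]
blkB [ 0.6652 -0.0323  0.005 ] [ 0.663 -0.031  0.008]
[ 0.662 -0.039  0.004]
[ 0.602 -0.038  0.004]
```

View pics/w1c.png

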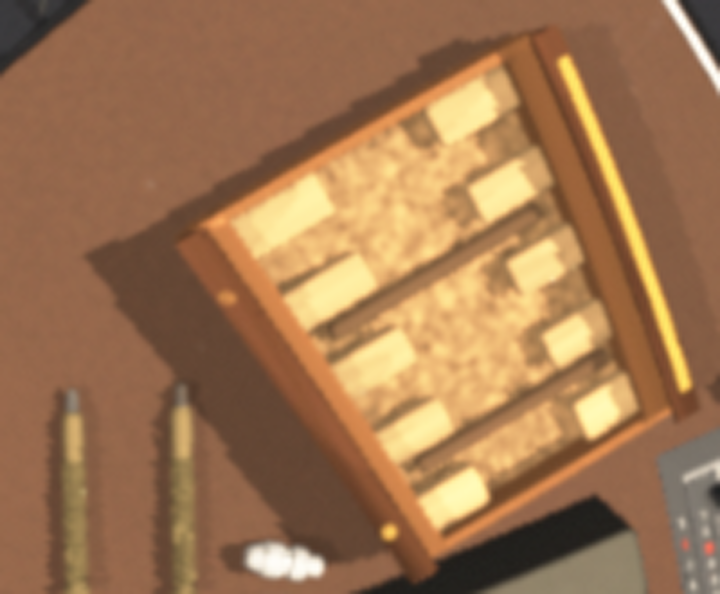

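```bash
python3 -c "
from h import *
P=[(478,201),(516,276),(550,352),(365,272),(407,347),(447,415)]
M=np.array([(-36,26),(0,26),(36,26),(-36,-26),(0,-26),(36,-26)])/1000
W=np.array([px('w1',220+u/3.6,70+v/3.6,.016)[:2] for u,v in P])
H=(M-M.mean(0)).T@(W-W.mean(0));a=np.arctan2(H[0,1]-H[1,0],H[0,0]+H[1,1])
R=np.array([[np.cos(a),-np.sin(a)],[np.sin(a),np.cos(a)]]);c=W.mean(0)-R@M.mean(0)
print('case',c.round(4),np.degrees(a).round(2));print(((W-c)@R*1000).round(1))
for n,u,v,h in [('wayR near',190,238,.036),('wayR far',420,575,.036),('strip near',563,58,.036),('strip far',687,388,.036),('dow2a',335,325,.012),('dow2b',545,208,.012),('dow4a',415,465,.012),('dow4b',605,355,.012)]:
  w=px('w1',220+u/3.6,70+v/3.6,h)[:2]; print(n,w.round(4),((w-c)@R*1000).round(1))
from math import *
s=np.array([[-.018,0],[.054,0],[-.054,0],[.018,0]])
print((c+s@R.T).round(4))
"
```

```text
case [0.5416 0.2664] -6.91
[[-36.8  28.3]
 [ -0.8  27.8]
 [ 36.6  26.2]
 [-36.  -27.6]
 [  0.7 -27.8]
 [ 36.3 -26.8]]
wayR near [0.4445 0.1973] [-88.1 -80.3]
wayR far [0.6176 0.1853] [ 85.2 -71.4]
strip near [0.4789 0.3581] [-73.3  83.4]
strip far [0.6265 0.3278] [76.8 71.1]
dow2a [0.5135 0.2204] [-22.4 -49. ]
dow2b [0.5301 0.3222] [-18.2  54. ]
dow4a [0.5857 0.2115] [ 50.3 -49.2]
dow4b [0.6008 0.3091] [53.6 49.5]
[[0.5238 0.2686]
 [0.5952 0.2599]
 [0.488  0.2729]
 [0.5595 0.2642]]
```

```bash
python3 -c "
from h import *
go((.523,.27,.1,83),(.523,.27,.034,83))"
```

```text
d [ 1.21 13.07 21.98] twist 1.001 rows 8.0
d [ 1.21 13.08 28.58] twist 1.001 rows 8.0
```

```bash
python3 -m crank '[{"dx":1.2,"dy":13.1,"dz":20,"twist":1},{"dx":1.2,"dy":13.1,"dz":20,"twist":1},{"dx":1.2,"dy":13.1,"dz":20,"twist":1},{"dx":1.2,"dy":13.1,"dz":20,"twist":1},{"dx":1.2,"dy":13.1,"dz":20,"twist":1},{"dx":1.2,"dy":13.1,"dz":20,"twist":1},{"dx":1.2,"dy":13.1,"dz":20,"twist":1},{"dx":1.2,"dy":13.1,"dz":20,"twist":1},{"dx":1.2,"dy":13.1,"dz":20,"twist":1},{"dx":1.2,"dy":13.1,"dz":20,"twist":1},{"dx":1.2,"dy":13.1,"dz":20,"twist":1}]' 0.28 30
python3 -c "
from h import *
snap('wrist','w2');st()
crop('w2',100,130,400,340,2.6,'w2b')"
```

```text
t: 2.48
tool_pos: [0.5241, 0.2698, 0.1208]
orientation: [180.0, -0.0, 83.2]
wrist_force: [0.3, 0.3, 0.4]
width: 0.0238
gripper_force: 0.0
{'t': 2.533, 'joints': [21.992, 6.488, 108.908, 0.002, 64.544, 28.872], 'tool_pos': [0.524, 0.27, 0.121], 'orientation': [179.949, -0.031, 83.119], 'wrist_force': [-0.244, 0.249, -0.072], 'width': 0.024, 'gripper_force': 0.0}
```

View pics/w2b.png

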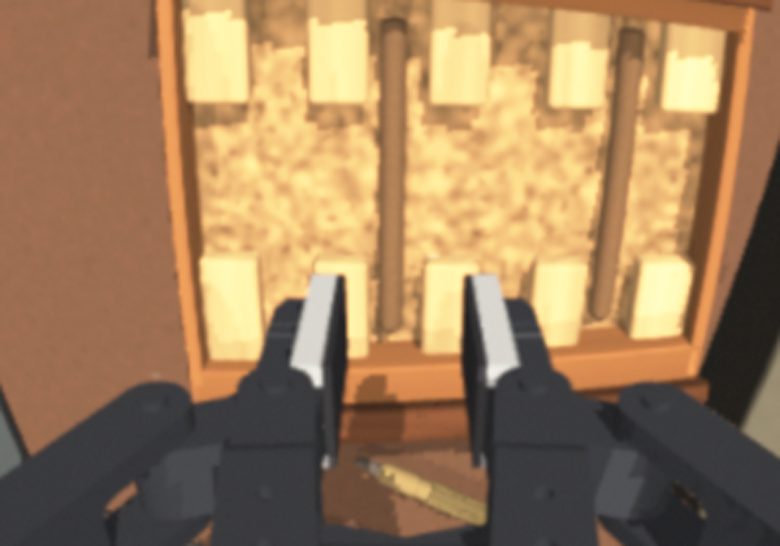

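```bash
cat >> h.py <<'E'
def fit(P,M,f,z,u0,v0,k):
    W=np.array([px(f,u0+u/k,v0+v/k,z)[:2] for u,v in P]);M=np.array(M)/1000.
    H=(M-M.mean(0)).T@(W-W.mean(0));a=np.arctan2(H[0,1]-H[1,0],H[0,0]+H[1,1])
    R=np.array([[np.cos(a),-np.sin(a)],[np.sin(a),np.cos(a)]]);c=W.mean(0)-R@M.mean(0)
    print('fit',c.round(4),np.degrees(a).round(2),((W-c)@R*1000).round(1).tolist());return c,R
E
python3 -c "
from h import *
P=[(340,103),(462,105),(580,107),(343,260),(455,263),(560,262)]
M=[(-36,26),(0,26),(36,26),(-36,-26),(0,-26),(36,-26)]
c,R=fit(P,M,'w2',.016,100,130,2.6)
for n,u,v in [('d2',393,25),('d2',392,325),('d4',630,35),('d4',600,312)]:
  w=px('w2',100+u/2.6,130+v/2.6,.013)[:2];print(n,w.round(4),((w-c)@R*1000).round(1))
"
```

```text
fit [0.5419 0.2662] -7.96 [[-36.1, 25.7], [0.3, 25.8], [36.3, 26.2], [-35.5, -25.8], [0.4, -26.2], [34.6, -25.6]]
d2 [0.5282 0.3175] [-20.7  48.9]
d2 [0.5155 0.2181] [-19.5 -51.3]
d4 [0.5992 0.3071] [51.1 48.5]
d4 [0.5865 0.2133] [ 51.5 -46.2]
```

```bash
python3 -m crank '[{"dy":-0.2,"dz":4},{"dy":-0.2,"dz":8},{"dy":-0.2,"dz":8.7},{"dy":-0.2,"dz":8.7}]' 0.28 30 
python3 -m crank '[{},{},{},{},{},{},{"dz":-3},{"dz":-7},{"dz":-7}]' 0.0 30;python3 -c "
from h import *
go((.4,.25,.12,83),(.4,.25,.03,83))"
```

```text
d [ -3.43 -12.1    0.08] twist 0.002 rows 3.0
d [ -3.43 -12.11   9.08] twist 0.002 rows 3.7$[0]: bad value
$[0]: bad value
```

```bash
python3 -m crank '[{"dx":0,"dy":-0.2,"dz":4,"twist":0},{"dx":0,"dy":-0.2,"dz":8,"twist":0},{"dx":0,"dy":-0.2,"dz":8.7,"twist":0},{"dx":0,"dy":-0.2,"dz":8.7,"twist":0}]' 0.28 30 
python3 -m crank '[{"dx":0,"dy":0,"dz":0,"twist":0},{"dx":0,"dy":0,"dz":0,"twist":0},{"dx":0,"dy":0,"dz":0,"twist":0},{"dx":0,"dy":0,"dz":0,"twist":0},{"dx":0,"dy":0,"dz":0,"twist":0},{"dx":0,"dy":0,"dz":-3,"twist":0},{"dx":0,"dy":0,"dz":-7,"twist":0},{"dx":0,"dy":0,"dz":-7,"twist":0}]' 0 30;python3 -c "
from h import *
go((.4,.25,.12,83),(.4,.25,.03,83))"
```

```text
t: 2.87
tool_pos: [0.5213, 0.2688, 0.0325]
orientation: [-179.8, 0.1, 83.0]
wrist_force: [0.6, 0.5, 0.2]
width: 0.0237
gripper_force: 0.0
t: 3.53
tool_pos: [0.5269, 0.2711, 0.1116]
orientation: [179.3, -0.4, 83.0]
wrist_force: [2.6, 2.0, 0.6]
width: 0.0069
gripper_force: 30.9
d [ -3.65 -12.32  -1.01] twist -0.001 rows 3.1
d [ -3.7  -12.43   7.99] twist -0.001 rows 3.7
```

```bash
python3 -m crank '[{"dx":-3.4,"dy":-11.9,"dz":0,"twist":0},{"dx":-3.4,"dy":-11.9,"dz":0,"twist":0},{"dx":-3.4,"dy":-11.9,"dz":0,"twist":0},{"dx":-3.4,"dy":-11.9,"dz":0,"twist":0},{"dx":-3.4,"dy":-11.9,"dz":3,"twist":0},{"dx":-3.4,"dy":-11.9,"dz":5.5,"twist":0},{"dx":-3.4,"dy":-11.9,"dz":7.4,"twist":0},{"dx":-3.4,"dy":-11.9,"dz":7.4,"twist":0},{"dx":-3.4,"dy":-11.9,"dz":7.4,"twist":0}]' - 30
python3 -c "from h import *;st()"
python3 -m crank '[{"dx":0,"dy":0,"dz":0,"twist":0},{"dx":0,"dy":0,"dz":0,"twist":0},{"dx":0,"dy":0,"dz":0,"twist":0},{"dx":0,"dy":0,"dz":-3,"twist":0},{"dx":0,"dy":0,"dz":-8,"twist":0},{"dx":0,"dy":0,"dz":-8,"twist":0}]' 0.28 30;python3 -c "
from h import *
st()
go((.593,.26,.11,83),(.593,.26,.034,83))"
```

```text
t: 4.28
tool_pos: [0.3998, 0.2499, 0.0291]
orientation: [-179.9, 0.1, 83.0]
wrist_force: [0.7, -0.5, 0.2]
width: 0.0068
gripper_force: 35.5
{'t': 4.283, 'joints': [25.485, -0.149, 126.31, -0.003, 53.933, 32.527], 'tool_pos': [0.4, 0.25, 0.029], 'orientation': [-179.922, 0.053, 82.96], 'wrist_force': [0.72, -0.497, 0.228], 'width': 0.007, 'gripper_force': 35.537}
t: 4.78
tool_pos: [0.4036, 0.2518, 0.1162]
orientation: [179.5, -0.3, 83.0]
wrist_force: [1.0, -0.1, 1.0]
width: 0.024
gripper_force: 0.0
{'t': 4.783, 'joints': [25.488, -8.126, 123.858, 0.0, 63.643, 32.533], 'tool_pos': [0.404, 0.252, 0.116], 'orientation': [179.474, -0.336, 82.957], 'wrist_force': [0.96, -0.09, 1.001], 'width': 0.024, 'gripper_force': 0.0}
d [ 3.13 18.69  0.81] twist -0.001 rows 4.5
d [ 3.09 18.62  8.41] twist -0.001 rows 5.0
```

```bash
python3 -m crank '[{"dx":3.3,"dy":19,"dz":0,"twist":0},{"dx":3.3,"dy":19,"dz":0,"twist":0},{"dx":3.3,"dy":19,"dz":0,"twist":0},{"dx":3.3,"dy":19,"dz":0,"twist":0},{"dx":3.3,"dy":19,"dz":0,"twist":0},{"dx":3.3,"dy":19,"dz":0,"twist":0},{"dx":3.3,"dy":19,"dz":0,"twist":0},{"dx":3.3,"dy":19,"dz":3,"twist":0},{"dx":3.3,"dy":19,"dz":6,"twist":0},{"dx":3.3,"dy":19,"dz":7.5,"twist":0},{"dx":3.3,"dy":19,"dz":7.5,"twist":0}]' 0.28 30 
python3 -c "from h import *;st()"
python3 -m crank '[{"dx":0,"dy":0,"dz":0,"twist":0},{"dx":0,"dy":0,"dz":0,"twist":0},{"dx":0,"dy":0,"dz":0,"twist":0},{"dx":0,"dy":0,"dz":0,"twist":0},{"dx":0,"dy":0,"dz":0,"twist":0},{"dx":0,"dy":0,"dz":-3,"twist":0},{"dx":0,"dy":0,"dz":-7,"twist":0},{"dx":0,"dy":0,"dz":-7,"twist":0},{"dx":0,"dy":0,"dz":-7,"twist":0},{"dx":0,"dy":0,"dz":-7,"twist":0}]' 0 30;python3 -c "
from h import *
st()
go((.4,.37,.104,83))"
```

```text
t: 5.7
tool_pos: [0.591, 0.2594, 0.0329]
orientation: [-179.9, 0.1, 83.0]
wrist_force: [1.3, 0.2, 0.1]
width: 0.024
gripper_force: 0.0
{'t': 5.7, 'joints': [18.935, 19.436, 103.212, 0.003, 57.511, 25.948], 'tool_pos': [0.591, 0.259, 0.033], 'orientation': [-179.856, 0.067, 82.986], 'wrist_force': [1.287, 0.232, 0.074], 'width': 0.024, 'gripper_force': 0.0}
t: 6.53
tool_pos: [0.5928, 0.2596, 0.1047]
orientation: [180.0, -0.0, 83.0]
wrist_force: [-0.7, 0.1, 0.2]
width: 0.007
gripper_force: 31.2
{'t': 6.533, 'joints': [18.896, 14.324, 101.617, -0.0, 64.019, 25.944], 'tool_pos': [0.593, 0.26, 0.105], 'orientation': [179.964, -0.017, 82.952], 'wrist_force': [-0.674, 0.116, 0.225], 'width': 0.007, 'gripper_force': 31.215}
d [  8.6  -20.49   0.06] twist -0.001 rows 5.3
```

```bash
python3 -m crank '[{"dx":7.7,"dy":-20.4,"dz":0,"twist":0},{"dx":7.7,"dy":-20.4,"dz":0,"twist":0},{"dx":7.7,"dy":-20.4,"dz":0,"twist":0},{"dx":7.7,"dy":-20.4,"dz":0,"twist":0},{"dx":7.7,"dy":-20.4,"dz":0,"twist":0},{"dx":7.7,"dy":-20.4,"dz":0,"twist":0},{"dx":7.7,"dy":-20.4,"dz":0,"twist":0},{"dx":7.7,"dy":-20.4,"dz":3,"twist":0},{"dx":7.7,"dy":-20.4,"dz":5.5,"twist":0},{"dx":7.7,"dy":-20.4,"dz":7.5,"twist":0},{"dx":7.7,"dy":-20.4,"dz":7.5,"twist":0},{"dx":7.7,"dy":-20.4,"dz":7.5,"twist":0}]' - 30
python3 -m crank '[{"dx":0,"dy":0,"dz":0,"twist":0},{"dx":0,"dy":0,"dz":0,"twist":0},{"dx":0,"dy":0,"dz":0,"twist":0},{"dx":0,"dy":0,"dz":-3,"twist":0},{"dx":0,"dy":0,"dz":-8,"twist":0},{"dx":0,"dy":0,"dz":-8,"twist":0},{"dx":0,"dy":0,"dz":-8,"twist":0}]' 0.28 30;python3 -c "
from h import *
st()
go((.505,.086,.11,140),(.505,.086,.027,140))"
```

```text
t: 7.53
tool_pos: [0.4003, 0.3599, 0.0279]
orientation: [-179.9, 0.1, 82.9]
wrist_force: [0.4, -0.0, 1.2]
width: 0.0072
gripper_force: 38.0
t: 8.12
tool_pos: [0.4024, 0.3629, 0.1144]
orientation: [179.6, -0.4, 83.0]
wrist_force: [-0.7, 0.3, 0.2]
width: 0.0238
gripper_force: 0.0
{'t': 8.117, 'joints': [36.368, 0.821, 115.585, -0.006, 63.042, 43.415], 'tool_pos': [0.402, 0.363, 0.114], 'orientation': [179.595, -0.375, 82.957], 'wrist_force': [-0.749, 0.301, 0.228], 'width': 0.024, 'gripper_force': 0.0}
d [-26.22  13.58   0.37] twist -0.996 rows 8.0
d [-26.27  13.52   8.67] twist -0.996 rows 8.0
```

```bash
python3 -m crank '[{"dx":-25.9,"dy":13.8,"dz":0,"twist":-0.995},{"dx":-25.9,"dy":13.8,"dz":-1,"twist":-0.995},{"dx":-25.9,"dy":13.8,"dz":-1,"twist":-0.995},{"dx":-25.9,"dy":13.8,"dz":-1,"twist":-0.995},{"dx":-25.9,"dy":13.8,"dz":-1,"twist":-0.995},{"dx":-25.9,"dy":13.8,"dz":-1,"twist":-0.995},{"dx":-25.9,"dy":13.8,"dz":-1,"twist":-0.995},{"dx":-25.9,"dy":13.8,"dz":-1,"twist":-0.995},{"dx":-25.9,"dy":13.8,"dz":-1,"twist":-0.995},{"dx":-25.9,"dy":13.8,"dz":-1,"twist":-0.995},{"dx":-25.9,"dy":13.8,"dz":-1,"twist":-0.995}]' 0.28 30 
python3 -c "
from h import *
snap('wrist','w3');st()
crop('w3',120,80,420,300,2.6,'w3b')"
```

```text
t: 9.03
tool_pos: [0.5042, 0.0867, 0.1182]
orientation: [-179.9, -0.1, 139.8]
wrist_force: [-1.0, 0.4, 0.3]
width: 0.024
gripper_force: 0.0
{'t': 9.083, 'joints': [3.804, -3.0, 118.927, 0.013, 64.177, -46.043], 'tool_pos': [0.504, 0.087, 0.118], 'orientation': [-179.936, -0.082, 139.841], 'wrist_force': [0.106, 0.259, 0.024], 'width': 0.024, 'gripper_force': 0.0}
```

View pics/w3b.png

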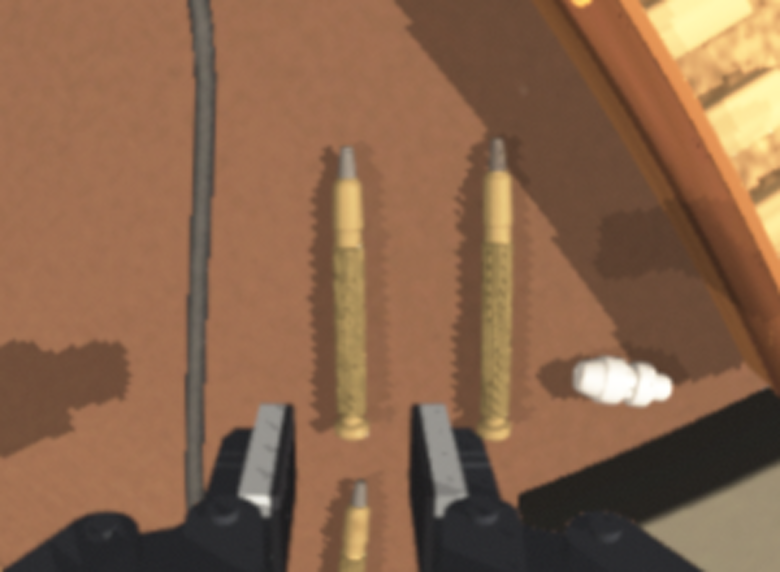

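```bash
python3 -c "
from h import *
for a,b in [((347,150),(353,437)),((498,138),(494,438))]:
  A,B=[px('w3',120+u/2.6,80+v/2.6,.006) for u,v in(a,b)];d=A-B;print(((A+B)/2).round(4),np.linalg.norm(d).round(4),np.degrees(np.arctan2(d[1],d[0])).round(1));c=(A+B)/2;go((c[0],c[1],.027,139.8))
"
```

```text
[0.5047 0.0867 0.006 ] 0.0966 140.9
d [-0.1   0.    9.13] twist 0.001 rows 2.2
[0.5338 0.1236 0.006 ] 0.1019 142.4
d [0.05 4.71 9.12] twist 0.001 rows 2.5
```

```bash
python3 -m crank '[{"dx":0,"dy":0,"dz":4,"twist":-0.02},{"dx":0,"dy":0,"dz":7.5,"twist":-0.02},{"dx":0,"dy":0,"dz":9.1,"twist":-0.02},{"dx":0,"dy":0,"dz":9.1,"twist":-0.02}]' 0.28 40 
python3 -m crank '[{"dx":0,"dy":0,"dz":0,"twist":0},{"dx":0,"dy":0,"dz":0,"twist":0},{"dx":0,"dy":0,"dz":0,"twist":0},{"dx":0,"dy":0,"dz":0,"twist":0},{"dx":0,"dy":0,"dz":0,"twist":0},{"dx":0,"dy":0,"dz":-3,"twist":0},{"dx":0,"dy":0,"dz":-7,"twist":0},{"dx":0,"dy":0,"dz":-8,"twist":0},{"dx":0,"dy":0,"dz":-8,"twist":0},{"dx":0,"dy":0,"dz":-8,"twist":0}]' 0 40;python3 -c "
from h import *
st()
c=np.array([.542,.2663]);a=np.radians(-7.6)
for x in(-.054,-.018,.018):
  p=c+x*np.array([np.cos(a),np.sin(a)]);print(x,p.round(4));go((*p,.107,82.4),(*p,.033,82.4))"
```

```text
t: 9.42
tool_pos: [0.503, 0.0882, 0.0265]
orientation: [-179.8, -0.2, 141.1]
wrist_force: [0.5, -0.2, -0.1]
width: 0.0237
gripper_force: 0.0
t: 10.25
tool_pos: [0.5052, 0.087, 0.1089]
orientation: [179.9, 0.1, 141.1]
wrist_force: [-0.4, -0.3, -0.7]
width: 0.0072
gripper_force: 39.2
{'t': 10.25, 'joints': [3.773, -2.249, 119.224, -0.001, 62.924, -47.326], 'tool_pos': [0.505, 0.087, 0.109], 'orientation': [179.932, 0.075, 141.098], 'wrist_force': [-0.418, -0.304, -0.736], 'width': 0.007, 'gripper_force': 39.168}
-0.054 [0.4885 0.2734]
d [13.01 13.46  0.19] twist 1.024 rows 8.2
d [13.02 13.45  7.59] twist 1.024 rows 8.2
-0.018 [0.5242 0.2687]
d [ 9.93 15.33  0.19] twist 1.024 rows 8.2
d [ 9.94 15.32  7.59] twist 1.024 rows 8.2
0.018 [0.5598 0.2639]
d [ 6.86 17.2   0.2 ] twist 1.024 rows 8.2
d [ 6.87 17.19  7.6 ] twist 1.024 rows 8.2
```

```bash
python3 -m crank '[{"dx":6.9,"dy":17.2,"dz":0,"twist":1.024},{"dx":6.9,"dy":17.2,"dz":0,"twist":1.024},{"dx":6.9,"dy":17.2,"dz":0,"twist":1.024},{"dx":6.9,"dy":17.2,"dz":0,"twist":1.024},{"dx":6.9,"dy":17.2,"dz":0,"twist":1.024},{"dx":6.9,"dy":17.2,"dz":0,"twist":1.024},{"dx":6.9,"dy":17.2,"dz":0,"twist":1.024},{"dx":6.9,"dy":17.2,"dz":0,"twist":1.024},{"dx":6.9,"dy":17.2,"dz":0,"twist":1.024},{"dx":6.9,"dy":17.2,"dz":0,"twist":1.024},{"dx":6.9,"dy":17.2,"dz":4,"twist":1.024},{"dx":6.9,"dy":17.2,"dz":4,"twist":1.024}]' - 40 
python3 -c "
from h import *
snap('wrist','w4');st()
crop('w4',100,130,400,340,2.6,'w4b')"
```

```text
t: 11.25
tool_pos: [0.5544, 0.2623, 0.0605]
orientation: [-179.4, 0.3, 82.5]
wrist_force: [-1.9, -1.1, -2.2]
width: 0.0076
gripper_force: 39.3
{'t': 11.3, 'joints': [20.31, 13.934, 106.761, -0.0, 59.98, 27.818], 'tool_pos': [0.555, 0.263, 0.062], 'orientation': [-179.403, 0.315, 82.494], 'wrist_force': [-0.424, 0.79, -0.611], 'width': 0.007, 'gripper_force': 39.328}
```

View pics/w4b.png

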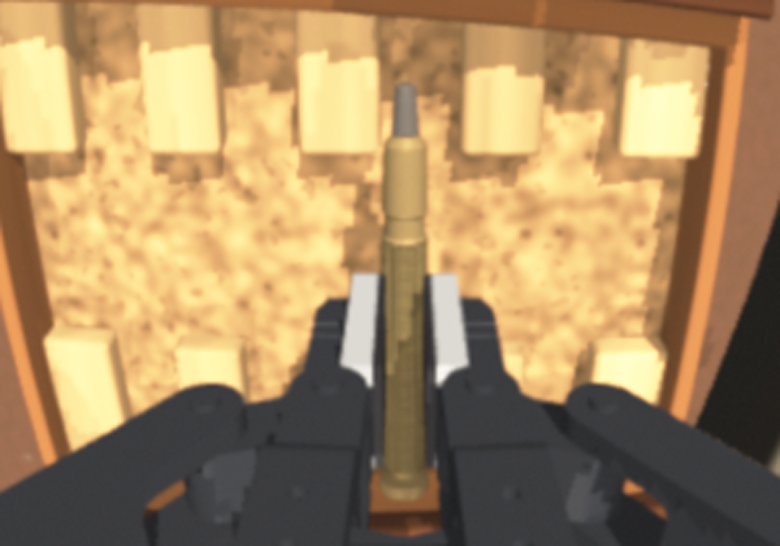

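```bash
python3 -m crank '[{"dx":0,"dy":0,"dz":1.2,"twist":0},{"dx":0,"dy":0,"dz":2.4,"twist":0},{"dx":0,"dy":0,"dz":3.2,"twist":0},{"dx":0,"dy":0,"dz":3.4,"twist":0},{"dx":0,"dy":0,"dz":3.4,"twist":0}]' - 40 
python3 -m crank '[{"dx":0,"dy":0,"dz":0,"twist":0},{"dx":0,"dy":0,"dz":0,"twist":0},{"dx":0,"dy":0,"dz":0,"twist":0},{"dx":0,"dy":0,"dz":-2,"twist":0},{"dx":0,"dy":0,"dz":-5,"twist":0},{"dx":0,"dy":0,"dz":-8,"twist":0},{"dx":0,"dy":0,"dz":-8,"twist":0},{"dx":0,"dy":0,"dz":-8,"twist":0}]' 0.26 40 
python3 -c "
from h import *
st();go((.5338,.1236,.113,142),(.5338,.1236,.027,142))"
```

```text
t: 11.72
tool_pos: [0.5592, 0.2642, 0.0341]
orientation: [-180.0, 0.0, 82.4]
wrist_force: [-0.4, -0.1, -0.6]
width: 0.0075
gripper_force: 39.4
t: 12.38
tool_pos: [0.561, 0.2649, 0.1176]
orientation: [179.7, -0.2, 82.4]
wrist_force: [-0.4, 0.4, -0.4]
width: 0.0227
gripper_force: 0.0
{'t': 12.383, 'joints': [20.321, 10.228, 105.066, 0.001, 64.353, 27.88], 'tool_pos': [0.561, 0.265, 0.118], 'orientation': [179.688, -0.166, 82.441], 'wrist_force': [-0.442, 0.385, -0.36], 'width': 0.023, 'gripper_force': 0.0}
d [-14.37  -0.84   0.42] twist -1.04 rows 8.3
d [-14.39  -0.89   9.02] twist -1.04 rows 8.3
```

```bash
python3 -m crank '[{"dx":-14.3,"dy":-0.7,"dz":0,"twist":-1.04},{"dx":-14.3,"dy":-0.7,"dz":0,"twist":-1.04},{"dx":-14.3,"dy":-0.7,"dz":0,"twist":-1.04},{"dx":-14.3,"dy":-0.7,"dz":0,"twist":-1.04},{"dx":-14.3,"dy":-0.7,"dz":0,"twist":-1.04},{"dx":-14.3,"dy":-0.7,"dz":0,"twist":-1.04},{"dx":-14.3,"dy":-0.7,"dz":0,"twist":-1.04},{"dx":-14.3,"dy":-0.7,"dz":0,"twist":-1.04},{"dx":-14.3,"dy":-0.7,"dz":0,"twist":-1.04},{"dx":-14.3,"dy":-0.7,"dz":0,"twist":-1.04},{"dx":-14.3,"dy":-0.7,"dz":3,"twist":-1.04},{"dx":-14.3,"dy":-0.7,"dz":6,"twist":-1.04},{"dx":-14.3,"dy":-0.7,"dz":8.6,"twist":-1.04},{"dx":-14.3,"dy":-0.7,"dz":8.6,"twist":-1.04},{"dx":-14.3,"dy":-0.7,"dz":8.6,"twist":-1.04}]' 0.26 40 
python3 -m crank '[{"dx":0,"dy":0,"dz":0,"twist":0},{"dx":0,"dy":0,"dz":0,"twist":0},{"dx":0,"dy":0,"dz":0,"twist":0},{"dx":0,"dy":0,"dz":0,"twist":0},{"dx":0,"dy":0,"dz":0,"twist":0},{"dx":0,"dy":0,"dz":-3,"twist":0},{"dx":0,"dy":0,"dz":-7,"twist":0},{"dx":0,"dy":0,"dz":-8,"twist":0},{"dx":0,"dy":0,"dz":-8,"twist":0},{"dx":0,"dy":0,"dz":-8,"twist":0}]' 0 40;python3 -c "
from h import *
st();go((.4885,.2734,.107,82.4),(.5242,.2687,.107,82.4))"
```

```text
t: 13.63
tool_pos: [0.5328, 0.1233, 0.0269]
orientation: [-179.9, -0.1, 141.9]
wrist_force: [-0.5, -0.3, 0.4]
width: 0.0222
gripper_force: 0.0
t: 14.47
tool_pos: [0.5338, 0.1234, 0.1089]
orientation: [179.9, 0.1, 142.0]
wrist_force: [-0.3, -0.6, -0.9]
width: 0.0079
gripper_force: 39.7
{'t': 14.467, 'joints': [7.405, 2.227, 114.741, 0.001, 62.931, -44.615], 'tool_pos': [0.534, 0.123, 0.109], 'orientation': [179.928, 0.07, 142.02], 'wrist_force': [-0.31, -0.6, -0.855], 'width': 0.008, 'gripper_force': 39.672}
d [12.8   9.04  0.19] twist 1.041 rows 8.3
d [ 9.69 10.86  0.2 ] twist 1.041 rows 8.3
```

```bash
python3 -m crank '[{"dx":9.7,"dy":10.9,"dz":0,"twist":1.04},{"dx":9.7,"dy":10.9,"dz":0,"twist":1.04},{"dx":9.7,"dy":10.9,"dz":0,"twist":1.04},{"dx":9.7,"dy":10.9,"dz":0,"twist":1.04},{"dx":9.7,"dy":10.9,"dz":0,"twist":1.04},{"dx":9.7,"dy":10.9,"dz":0,"twist":1.04},{"dx":9.7,"dy":10.9,"dz":0,"twist":1.04},{"dx":9.7,"dy":10.9,"dz":0,"twist":1.04},{"dx":9.7,"dy":10.9,"dz":0,"twist":1.04},{"dx":9.7,"dy":10.9,"dz":0,"twist":1.04},{"dx":9.7,"dy":10.9,"dz":4,"twist":1.04},{"dx":9.7,"dy":10.9,"dz":4,"twist":1.04},{"dx":9.7,"dy":10.9,"dz":4,"twist":1.04}]' - 40 
python3 -c "
from h import *
snap('wrist','w5');st()
crop('w5',100,130,400,340,2,'w5b')"
```

```text
t: 15.55
tool_pos: [0.521, 0.2677, 0.0643]
orientation: [-179.6, 0.2, 82.5]
wrist_force: [0.6, -0.7, -0.7]
width: 0.0072
gripper_force: 39.8
{'t': 15.6, 'joints': [21.948, 10.408, 110.477, 0.0, 59.354, 29.452], 'tool_pos': [0.523, 0.268, 0.067], 'orientation': [-179.792, 0.117, 82.496], 'wrist_force': [0.461, -0.249, 0.839], 'width': 0.008, 'gripper_force': 39.766}
```

View pics/w5b.png

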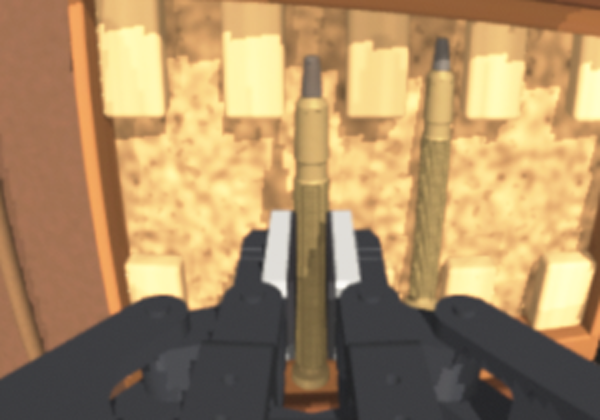

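```bash
python3 -m crank '[{"dx":0,"dy":0,"dz":1.2,"twist":0},{"dx":0,"dy":0,"dz":2.4,"twist":0},{"dx":0,"dy":0,"dz":3.2,"twist":0},{"dx":0,"dy":0,"dz":3.4,"twist":0},{"dx":0,"dy":0,"dz":3.4,"twist":0}]' - 40 
python3 -m crank '[{"dx":0,"dy":0,"dz":0,"twist":0},{"dx":0,"dy":0,"dz":0,"twist":0},{"dx":0,"dy":0,"dz":0,"twist":0},{"dx":0,"dy":0,"dz":-2,"twist":0},{"dx":0,"dy":0,"dz":-5,"twist":0},{"dx":0,"dy":0,"dz":-8,"twist":0},{"dx":0,"dy":0,"dz":-8,"twist":0},{"dx":0,"dy":0,"dz":-8,"twist":0},{"dx":0,"dy":0,"dz":-8,"twist":0}]' 0.26 40 
python3 -c "
from h import *
st();go((.594,.012,.13,136))"
```

```text
t: 16.02
tool_pos: [0.5238, 0.2689, 0.0338]
orientation: [-179.9, 0.0, 82.4]
wrist_force: [0.7, -0.3, 0.5]
width: 0.0071
gripper_force: 39.9
t: 16.77
tool_pos: [0.5238, 0.2689, 0.1141]
orientation: [-180.0, 0.0, 82.4]
wrist_force: [-0.5, 0.0, 0.1]
width: 0.0219
gripper_force: 0.0
{'t': 16.767, 'joints': [21.952, 6.903, 109.187, 0.0, 63.918, 29.512], 'tool_pos': [0.524, 0.269, 0.114], 'orientation': [-179.992, 0.004, 82.44], 'wrist_force': [-0.529, 0.022, 0.1], 'width': 0.022, 'gripper_force': 0.0}
d [-24.54  10.34  -1.59] twist -0.935 rows 7.5
```

```bash
python3 -m crank '[{"dx":0,"dy":0,"dz":-3.5,"twist":-0.1},{"dx":-24.5,"dy":10.3,"dz":-3.5,"twist":-0.935},{"dx":-24.5,"dy":10.3,"dz":-3.5,"twist":-0.935},{"dx":-24.5,"dy":10.3,"dz":-3.5,"twist":-0.935},{"dx":-24.5,"dy":10.3,"dz":-3.5,"twist":-0.935},{"dx":-24.5,"dy":10.3,"dz":-3.5,"twist":-0.935},{"dx":-24.5,"dy":10.3,"dz":-3.5,"twist":-0.935},{"dx":-24.5,"dy":10.3,"dz":-3.5,"twist":-0.935},{"dx":-24.5,"dy":10.3,"dz":-3.5,"twist":-0.935},{"dx":-24.5,"dy":10.3,"dz":-3.5,"twist":-0.935},{"dx":-24.5,"dy":10.3,"dz":-3.5,"twist":-0.935},{"dx":-24.5,"dy":10.3,"dz":-3.5,"twist":-0.935}]' 0.26 40 
python3 -c "
from h import *
snap('wrist','w6');st()
print(px('d0',285*.64,257*.64).round(3),px('d0',322*.64,230*.64).round(3))
crop('w6',120,80,420,300,2.6,'w6b')"
```

```text
t: 17.77
tool_pos: [0.593, 0.0137, 0.1481]
orientation: [-179.9, -0.1, 136.0]
wrist_force: [-0.2, 0.8, -0.1]
width: 0.022
gripper_force: 0.0
{'t': 17.817, 'joints': [-3.851, 5.27, 107.326, 0.011, 67.49, -49.917], 'tool_pos': [0.593, 0.014, 0.148], 'orientation': [-179.952, -0.073, 136.062], 'wrist_force': [-0.325, -0.08, 0.629], 'width': 0.022, 'gripper_force': 0.0}
[ 0.706 -0.01   0.012] [ 0.669 -0.106  0.002]
```

View pics/w6b.png

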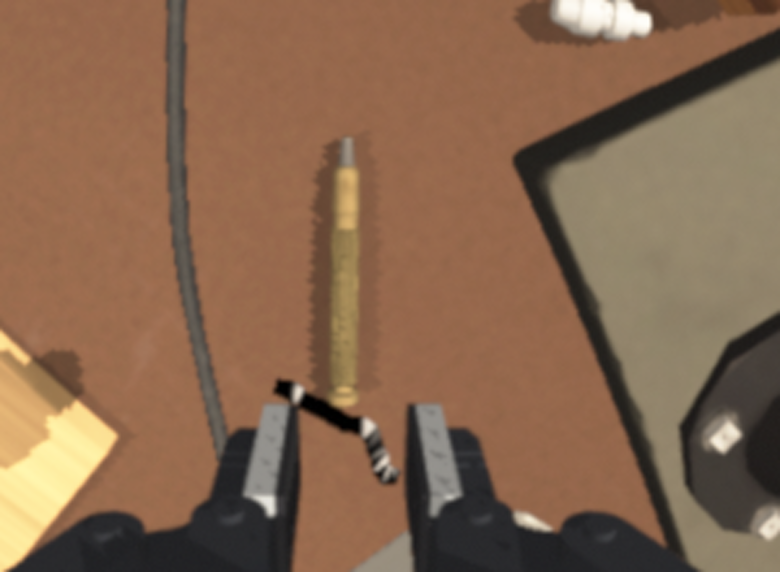

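```bash
python3 -c "
from h import *
for a,b in [((347,138),(343,403))]:
  A,B=[px('w6',120+u/2.6,80+v/2.6,.006) for u,v in(a,b)];d=A-B;p=np.degrees(np.arctan2(d[1],d[0]));print(((A+B)/2).round(4),np.linalg.norm(d).round(4),p.round(1));c=(A+B)/2;go((c[0],c[1],.028,p))
"
```

```text
[0.5929 0.0116 0.006 ] 0.0986 135.1
d [-0.15 -0.17 12.05] twist 0.017 rows 2.9
```

```bash
python3 -m crank '[{"dx":-0.1,"dy":-0.1,"dz":4,"twist":0.02},{"dx":-0.1,"dy":-0.1,"dz":8,"twist":0.02},{"dx":-0.1,"dy":-0.1,"dz":11,"twist":0.02},{"dx":-0.1,"dy":-0.1,"dz":12.1,"twist":0.02},{"dx":-0.1,"dy":-0.1,"dz":12.1,"twist":0.02}]' 0.26 40 
python3 -m crank '[{"dx":0,"dy":0,"dz":0,"twist":0},{"dx":0,"dy":0,"dz":0,"twist":0},{"dx":0,"dy":0,"dz":0,"twist":0},{"dx":0,"dy":0,"dz":0,"twist":0},{"dx":0,"dy":0,"dz":0,"twist":0},{"dx":0,"dy":0,"dz":-3,"twist":0},{"dx":0,"dy":0,"dz":-7,"twist":0},{"dx":0,"dy":0,"dz":-10,"twist":0},{"dx":0,"dy":0,"dz":-10,"twist":0},{"dx":0,"dy":0,"dz":-10,"twist":0},{"dx":0,"dy":0,"dz":-10,"twist":0}]' 0 40;python3 -c "
from h import *
st();go((.4885,.2734,.127,82.4),(.4885,.2734,.067,82.4))"
```

```text
t: 18.23
tool_pos: [0.5927, 0.0124, 0.0273]
orientation: [-179.8, -0.2, 134.9]
wrist_force: [0.4, -0.4, 0.6]
width: 0.0222
gripper_force: 0.0
t: 19.15
tool_pos: [0.5934, 0.0111, 0.1279]
orientation: [-180.0, -0.0, 134.9]
wrist_force: [0.2, 0.8, -1.1]
width: 0.0077
gripper_force: 39.9
{'t': 19.15, 'joints': [-4.107, 6.565, 108.087, -0.001, 65.385, -48.962], 'tool_pos': [0.593, 0.011, 0.128], 'orientation': [-179.975, -0.028, 134.855], 'wrist_force': [0.17, 0.798, -1.112], 'width': 0.008, 'gripper_force': 39.882}
d [25.99 11.06  0.09] twist 0.916 rows 7.3
d [25.99 11.06  6.09] twist 0.916 rows 7.3
```

```bash
python3 -m crank '[{"dx":26,"dy":11.1,"dz":0,"twist":0.916},{"dx":26,"dy":11.1,"dz":0,"twist":0.916},{"dx":26,"dy":11.1,"dz":0,"twist":0.916},{"dx":26,"dy":11.1,"dz":0,"twist":0.916},{"dx":26,"dy":11.1,"dz":0,"twist":0.916},{"dx":26,"dy":11.1,"dz":0,"twist":0.916},{"dx":26,"dy":11.1,"dz":0,"twist":0.916},{"dx":26,"dy":11.1,"dz":0,"twist":0.916},{"dx":26,"dy":11.1,"dz":0,"twist":0.916},{"dx":26,"dy":11.1,"dz":0,"twist":0.916},{"dx":26,"dy":11.1,"dz":0,"twist":0.916},{"dx":26,"dy":11.1,"dz":6,"twist":0.916},{"dx":26,"dy":11.1,"dz":6,"twist":0.916},{"dx":26,"dy":11.1,"dz":6,"twist":0.916},{"dx":26,"dy":11.1,"dz":6,"twist":0.916}]' - 40 
python3 -c "
from h import *
snap('wrist','w7');st()
crop('w7',100,130,400,340,2,'w7b')"
```

```text
t: 20.4
tool_pos: [0.4886, 0.2721, 0.0668]
orientation: [-179.8, 0.1, 82.3]
wrist_force: [-1.1, -0.2, -0.6]
width: 0.0071
gripper_force: 39.9
{'t': 20.45, 'joints': [23.637, 7.003, 114.109, -0.006, 58.89, 31.316], 'tool_pos': [0.49, 0.273, 0.069], 'orientation': [180.0, 0.006, 82.325], 'wrist_force': [-0.086, -0.817, 0.483], 'width': 0.007, 'gripper_force': 39.893}
```

View pics/w7b.png

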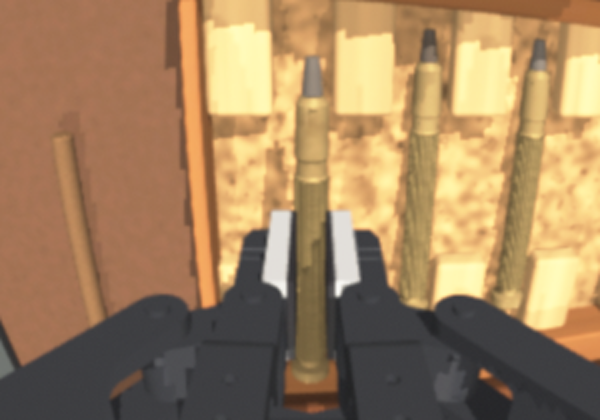

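```bash
python3 -m crank '[{"dx":0,"dy":0,"dz":1.2,"twist":0},{"dx":0,"dy":0,"dz":2.4,"twist":0},{"dx":0,"dy":0,"dz":3.2,"twist":0},{"dx":0,"dy":0,"dz":3.4,"twist":0},{"dx":0,"dy":0,"dz":3.4,"twist":0}]' - 40 
python3 -m crank '[{"dx":0,"dy":0,"dz":0,"twist":0},{"dx":0,"dy":0,"dz":0,"twist":0},{"dx":0,"dy":0,"dz":0,"twist":0},{"dx":0,"dy":0,"dz":-2,"twist":0},{"dx":0,"dy":0,"dz":-5,"twist":0},{"dx":0,"dy":0,"dz":-8,"twist":0},{"dx":0,"dy":0,"dz":-12,"twist":0},{"dx":0,"dy":0,"dz":-16,"twist":0},{"dx":0,"dy":0,"dz":-16,"twist":0},{"dx":0,"dy":0,"dz":-16,"twist":0}]' 0.26 40 
python3 -c "
from h import *
st();go((.49,-.172,.2,90))"
```

```text
t: 20.87
tool_pos: [0.4905, 0.2744, 0.0371]
orientation: [179.9, -0.0, 82.4]
wrist_force: [-6.4, -1.5, 16.8]
width: 0.0074
gripper_force: 43.6
t: 21.7
tool_pos: [0.4908, 0.2745, 0.1976]
orientation: [179.7, -0.2, 82.4]
wrist_force: [-0.1, -0.3, -0.1]
width: 0.0223
gripper_force: 0.0
{'t': 21.7, 'joints': [23.745, -1.623, 109.373, -0.003, 71.875, 31.361], 'tool_pos': [0.491, 0.274, 0.198], 'orientation': [179.677, -0.193, 82.386], 'wrist_force': [-0.093, -0.304, -0.131], 'width': 0.022, 'gripper_force': 0.0}
d [-44.26   5.83  -0.35] twist -0.133 rows 10.7
```

```bash
python3 -c "
from h import *
snap('wrist','w8');crop('w8',130,70,430,290,2.6,'w8b')"
```

```text
(no output)
```

View pics/w8b.png

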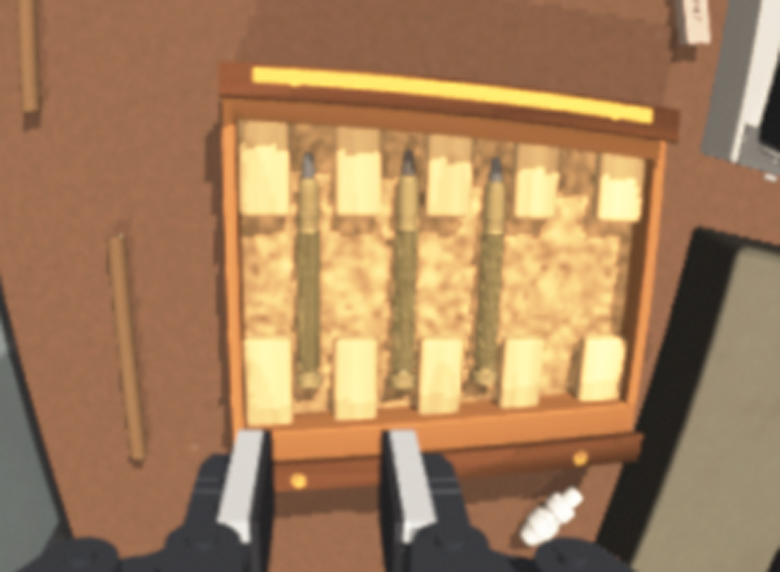

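```bash
python3 -c "
from h import *
P=[(358,215),(449,214),(535,217),(355,339),(440,340),(520,340)]
M=[(-36,26),(0,26),(36,26),(-36,-26),(0,-26),(36,-26)]
c,R=fit(P,M,'w8',.016,130,70,2.6)
f=lambda u,v,h=None:px('w8',130+u/2.6,70+v/2.6,h)
for t,b in [((308,160),(309,390)),((408,155),(402,388)),((496,158),(484,388))]:
  A,B=f(*t,.012),f(*b,.012);print('vice',((A[:2]-c)@R*1000).round(1),((B[:2]-c)@R*1000).round(1))
  print([ (f(t[0]+(b[0]-t[0])*k,t[1]+(b[1]-t[1])*k)[2]*1000).round(1) for k in(.1,.2,.35,.5,.65,.8,.9,.96)])
for n,u,v in [('stripNear',252,75),('stripFar',652,117),('L outer near',221,64),('L outer far',680,112),('R outer near',238,490),('R outer far',641,457)]:print(n,((f(u,v,.036)[:2]-c)@R*1000).round(1))
"
```

```text
fit [0.5407 0.2661] -8.51 [[-35.7, 25.5], [0.6, 26.7], [36.2, 26.7], [-35.5, -26.4], [-0.0, -26.4], [34.5, -26.1]]
vice [-55.7  46.6] [-54.4 -51.3]
[np.float64(15.3), np.float64(15.8), np.float64(316.3), np.float64(17.0), np.float64(16.6), np.float64(16.9), np.float64(17.1), np.float64(19.4)]
vice [-16.3  49.4] [-14.4 -50. ]
[np.float64(14.6), np.float64(16.4), np.float64(16.2), np.float64(16.5), np.float64(16.0), np.float64(17.0), np.float64(17.9), np.float64(17.5)]
vice [19.3 49.5] [ 21.7 -49.9]
[np.float64(14.1), np.float64(15.9), np.float64(16.8), np.float64(15.9), np.float64(17.0), np.float64(16.9), np.float64(16.7), np.float64(17.8)]
stripNear [-75.8  80.2]
stripFar [75.4 71.6]
L outer near [-87.   84.3]
L outer far [87.4 74.6]
R outer near [-83.7 -87.6]
R outer far [ 91.1 -73.1]
```

```bash
python3 -m crank '[{"dx":-44.2,"dy":5.8,"dz":0,"twist":-0.13},{"dx":-44.2,"dy":5.8,"dz":0,"twist":-0.13},{"dx":-44.2,"dy":5.8,"dz":0,"twist":-0.13},{"dx":-44.2,"dy":5.8,"dz":0,"twist":-0.13},{"dx":-44.2,"dy":5.8,"dz":0,"twist":-0.13},{"dx":-44.2,"dy":5.8,"dz":0,"twist":-0.13},{"dx":-44.2,"dy":5.8,"dz":0,"twist":-0.13},{"dx":-44.2,"dy":5.8,"dz":0,"twist":-0.13},{"dx":-44.2,"dy":5.8,"dz":0,"twist":-0.13},{"dx":-44.2,"dy":5.8,"dz":0,"twist":-0.13},{"dx":-44.2,"dy":5.8,"dz":0,"twist":-0.13},{"dx":-44.2,"dy":5.8,"dz":0,"twist":-0.13},{"dx":-44.2,"dy":5.8,"dz":0,"twist":-0.13},{"dx":-44.2,"dy":5.8,"dz":0,"twist":-0.13},{"dx":-44.2,"dy":5.8,"dz":0,"twist":-0.13}]' 0.5 60
python3 -c "
from h import *
snap('wrist','w9');st();crop('w9',100,60,420,300,2.4,'w9b')"
```

```text
t: 23.0
tool_pos: [0.4874, -0.1708, 0.1928]
orientation: [-179.9, -0.1, 89.9]
wrist_force: [0.1, -0.8, -1.0]
width: 0.0429
gripper_force: 0.0
{'t': 23.05, 'joints': [-25.252, -7.132, 114.991, 0.011, 72.249, -25.182], 'tool_pos': [0.488, -0.171, 0.193], 'orientation': [-179.907, -0.055, 89.927], 'wrist_force': [-0.895, 0.141, 0.759], 'width': 0.043, 'gripper_force': 0.0}
```

View pics/w9b.png

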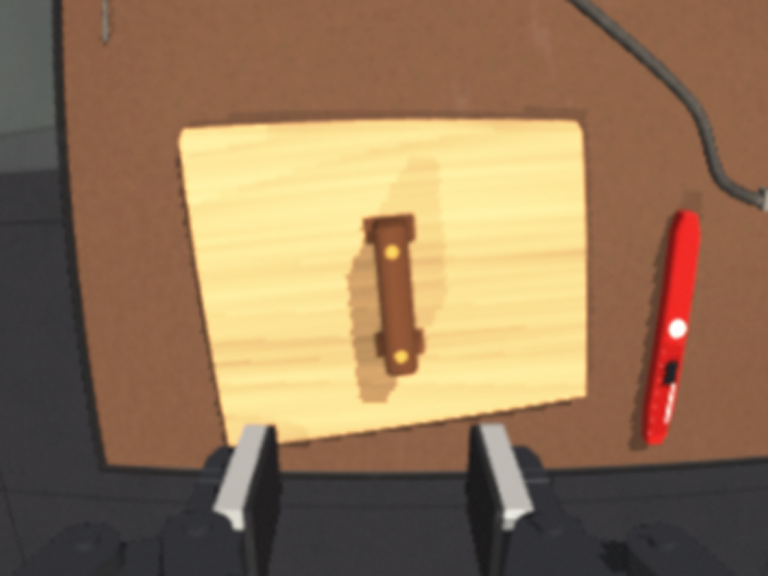

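```bash
python3 -c "
from h import *
c,R=fit([(181,130),(582,121),(587,397),(230,445)],[(-86,73.5),(86,61.5),(86,-61.5),(-86,-73.5)],'w9',.010,100,60,2.4)
f=lambda u,v,h=None:px('w9',100+u/2.4,60+v/2.4,h)
A,B=f(392,252,.038),f(401,356,.038);print(A.round(4),B.round(4),((A+B)/2).round(4),np.degrees(np.arctan2(*(A-B)[1::-1])).round(1))
print(((A[:2]-c)@R*1000).round(1),((B[:2]-c)@R*1000).round(1),f(300,350).round(3),f(392,252).round(3))
a=np.degrees(np.arctan2(R[1,0],R[0,0]));m=(A+B)/2;go((c[0],c[1],.1,90+a),(c[0],c[1],.038,90+a))"
```

```text
fit [ 0.4988 -0.1731] 4.95 [[-86.1, 75.3], [85.5, 64.5], [86.9, -64.9], [-86.4, -74.9]]
[ 0.4962 -0.1538  0.038 ] [ 0.5002 -0.1976  0.038 ] [ 0.4982 -0.1757  0.038 ] 95.2
[-0.9 19.5] [ -0.7 -24.5] [ 0.456 -0.205  0.011] [ 0.496 -0.154  0.039]
d [-0.25  1.12  9.32] twist -0.088 rows 2.3
d [-0.26  1.13 15.52] twist -0.088 rows 3.7
```

```bash
python3 -m crank '[{"dx":-0.25,"dy":1.1,"dz":4,"twist":-0.088},{"dx":-0.25,"dy":1.1,"dz":8,"twist":-0.088},{"dx":-0.25,"dy":1.1,"dz":12,"twist":-0.088},{"dx":-0.25,"dy":1.1,"dz":14.4,"twist":-0.088},{"dx":-0.25,"dy":1.1,"dz":15.4,"twist":-0.088},{"dx":-0.25,"dy":1.1,"dz":15.4,"twist":-0.088},{"dx":-0.25,"dy":1.1,"dz":15.4,"twist":-0.088},{"dx":-0.25,"dy":1.1,"dz":15.4,"twist":-0.088}]' 0.5 100
python3 -m crank '[{"dx":0,"dy":0,"dz":0,"twist":0},{"dx":0,"dy":0,"dz":0,"twist":0},{"dx":0,"dy":0,"dz":0,"twist":0},{"dx":0,"dy":0,"dz":0,"twist":0},{"dx":0,"dy":0,"dz":0,"twist":0},{"dx":0,"dy":0,"dz":0,"twist":0},{"dx":0,"dy":0,"dz":0,"twist":0},{"dx":0,"dy":0,"dz":0,"twist":0}]' 0 100
python3 -c "from h import *;st()"
```

```text
t: 23.72
tool_pos: [0.5009, -0.175, 0.0427]
orientation: [179.8, 0.1, 94.9]
wrist_force: [-0.4, -1.1, 0.3]
width: 0.0428
gripper_force: 0.0
t: 24.38
tool_pos: [0.5003, -0.1752, 0.0425]
orientation: [179.9, 0.1, 94.9]
wrist_force: [-1.6, 0.7, 6.6]
width: 0.0118
gripper_force: 98.8
{'t': 24.383, 'joints': [-25.108, 5.577, 118.714, 0.0, 55.538, -29.974], 'tool_pos': [0.5, -0.175, 0.043], 'orientation': [179.852, 0.085, 94.867], 'wrist_force': [-1.626, 0.671, 6.637], 'width': 0.012, 'gripper_force': 98.781}
```

```bash
python3 -m crank '[{"dx":0,"dy":0,"dz":-1.5,"twist":0},{"dx":0,"dy":0,"dz":-4,"twist":0},{"dx":0,"dy":0,"dz":-6,"twist":0},{"dx":0,"dy":0,"dz":-7,"twist":0},{"dx":0,"dy":0,"dz":-7,"twist":0},{"dx":0,"dy":0,"dz":-7,"twist":0},{"dx":0,"dy":0,"dz":-7,"twist":0}]' 0 100
python3 -c "from h import *;st()
c=np.array([.5415,.2663]);a=np.radians(-7.7);p=c-.1*np.array([np.cos(a),np.sin(a)]);go((*p,.113,82.3))"
```

```text
t: 24.97
tool_pos: [0.4981, -0.1742, 0.1089]
orientation: [-179.9, -0.1, 94.9]
wrist_force: [0.3, -0.2, -1.7]
width: 0.0117
gripper_force: 97.9
{'t': 24.967, 'joints': [-25.107, -0.182, 117.194, 0.001, 63.122, -29.97], 'tool_pos': [0.498, -0.174, 0.109], 'orientation': [-179.884, -0.068, 94.863], 'wrist_force': [0.27, -0.166, -1.7], 'width': 0.012, 'gripper_force': 97.927}
d [45.7  -1.7  -0.36] twist 0.219 rows 11.0
```

```bash
python3 -m crank '[{"dx":2,"dy":0,"dz":0,"twist":0},{"dx":5,"dy":0,"dz":0,"twist":0.02},{"dx":8.5,"dy":-0.3,"dz":0,"twist":0.04},{"dx":12,"dy":-0.4,"dz":0,"twist":0.06},{"dx":15.5,"dy":-0.5,"dz":0,"twist":0.08},{"dx":19,"dy":-0.7,"dz":0,"twist":0.1},{"dx":22.5,"dy":-0.8,"dz":0,"twist":0.12},{"dx":26,"dy":-1,"dz":0,"twist":0.14},{"dx":29.5,"dy":-1.1,"dz":0,"twist":0.16},{"dx":33,"dy":-1.2,"dz":0,"twist":0.18},{"dx":36.5,"dy":-1.3,"dz":0,"twist":0.2},{"dx":40,"dy":-1.5,"dz":0,"twist":0.219},{"dx":43,"dy":-1.6,"dz":0,"twist":0.219},{"dx":45,"dy":-1.7,"dz":0,"twist":0.219},{"dx":45.7,"dy":-1.7,"dz":0,"twist":0.219},{"dx":45.7,"dy":-1.7,"dz":0,"twist":0.219},{"dx":45.7,"dy":-1.7,"dz":0,"twist":0.219},{"dx":45.7,"dy":-1.7,"dz":0,"twist":0.219}]' 0 100
python3 -c "
from h import *
st();snap('wrist','w10');st();snap('side','d10');crop('w10',0,40,512,340,1.5,'w10b')"
```

```text
t: 26.47
tool_pos: [0.4431, 0.2781, 0.1094]
orientation: [-179.9, 0.1, 82.3]
wrist_force: [0.5, 0.3, -1.8]
width: 0.0116
gripper_force: 98.0
{'t': 26.467, 'joints': [26.247, -0.828, 117.772, -0.028, 63.156, 33.993], 'tool_pos': [0.443, 0.278, 0.109], 'orientation': [-179.931, 0.077, 82.267], 'wrist_force': [0.506, 0.308, -1.763], 'width': 0.012, 'gripper_force': 98.003}
{'t': 26.517, 'joints': [26.231, -0.847, 117.765, -0.021, 63.153, 34.0], 'tool_pos': [0.443, 0.278, 0.11], 'orientation': [-179.951, 0.056, 82.241], 'wrist_force': [-0.192, -0.142, -1.134], 'width': 0.012, 'gripper_force': 98.004}
```

View pics/w10b.png

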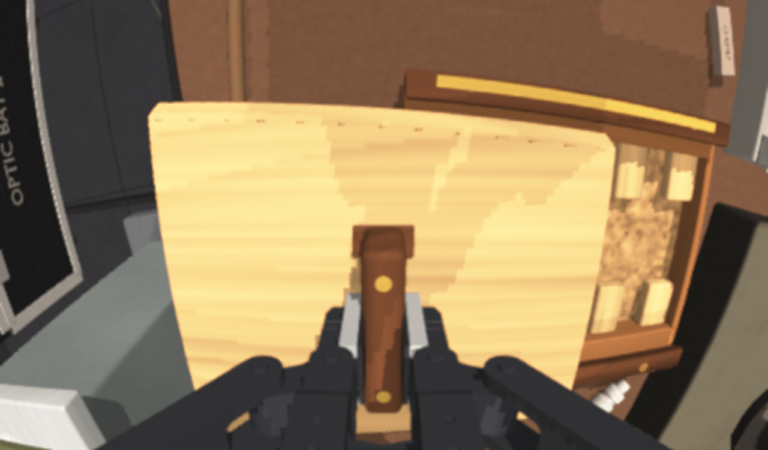

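```bash
python3 -c "
from h import *
f=lambda u,v,h=None:px('w10',u/1.5,40+v/1.5,h)
c=np.array([.5415,.2663]);a=np.radians(-7.7);R=np.array([[np.cos(a),-np.sin(a)],[np.sin(a),np.cos(a)]])
q=lambda w:((w[:2]-c)@R*1000).round(1)
print('tcp',q(np.array([.4433,.2785])))
for n,u,v,h in [('lid +y narrow',613,142,.077),('lid +y wide',152,115,.077),('-y narrow',577,385,.077),('knob+',384,284,.105),('knob-',384,397,.105),('strip near',437,80,.036),('strip far',716,126,.036),('R way far outer',680,363,.036),('L way near outer',408,71,.036),('L far outer',727,143,.036),('blk in',627,197,.016),('blk in2',681,199,.016),('blk-',607,285,.016),('blk-2',656,282,.016)]: print(n,q(f(u,v,h)))
"
```

```text
tcp [-98.9  -1.1]
lid +y narrow [-12.6  62.7]
lid +y wide [-182.5   72.8]
-y narrow [ -8.9 -46.7]
knob+ [-97.5  20.5]
knob- [-97.5 -24.1]
strip near [-74.9  81.6]
strip far [76.7 71.8]
R way far outer [ 90.4 -74.7]
L way near outer [-87.3  85.3]
L far outer [86.9 63.6]
blk in [34.9 26.6]
blk in2 [74.1 26.5]
blk- [ 31.5 -25.8]
blk-2 [ 67.3 -25.6]
```

```bash
python3 -m crank '[{"dx":0.06,"dy":0,"dz":1,"twist":0},{"dx":0.06,"dy":0,"dz":2,"twist":0},{"dx":0.06,"dy":0,"dz":3,"twist":0},{"dx":0.06,"dy":0,"dz":3.6,"twist":0},{"dx":0.06,"dy":0,"dz":3.9,"twist":0},{"dx":0.06,"dy":0,"dz":3.9,"twist":0},{"dx":0.06,"dy":0,"dz":3.9,"twist":0},{"dx":0.06,"dy":0,"dz":3.9,"twist":0}]' 0 100
python3 -c "
from h import *
st()"
```

```text
t: 27.23
tool_pos: [0.4437, 0.2801, 0.0717]
orientation: [180.0, -0.0, 82.3]
wrist_force: [1.2, 0.1, -2.6]
width: 0.0115
gripper_force: 98.0
{'t': 27.233, 'joints': [26.402, 2.373, 118.727, -0.002, 58.853, 34.075], 'tool_pos': [0.444, 0.28, 0.072], 'orientation': [179.96, -0.025, 82.329], 'wrist_force': [1.159, 0.101, -2.559], 'width': 0.011, 'gripper_force': 97.998}
```

```bash
python3 -m crank '[{"dx":0,"dy":0,"dz":0.2,"twist":0},{"dx":0,"dy":0,"dz":0.4,"twist":0},{"dx":0,"dy":0,"dz":0.5,"twist":0},{"dx":0,"dy":0,"dz":0.5,"twist":0},{"dx":0,"dy":0,"dz":0.5,"twist":0},{"dx":0,"dy":0,"dz":0.5,"twist":0}]' 0 100
python3 -c "
from h import *
st()"
```

```text
t: 27.73
tool_pos: [0.4435, 0.28, 0.0665]
orientation: [180.0, -0.0, 82.3]
wrist_force: [-0.0, 0.5, -1.3]
width: 0.0116
gripper_force: 98.2
{'t': 27.733, 'joints': [26.402, 2.806, 118.869, 0.004, 58.302, 34.076], 'tool_pos': [0.444, 0.28, 0.067], 'orientation': [179.982, -0.016, 82.324], 'wrist_force': [-0.026, 0.515, -1.332], 'width': 0.012, 'gripper_force': 98.199}
```

```bash
python3 -m crank '[{"dx":0,"dy":0,"dz":0.1,"twist":0},{"dx":0,"dy":0.4,"dz":0.1,"twist":0},{"dx":0,"dy":0.8,"dz":0.1,"twist":0},{"dx":0,"dy":1.2,"dz":0.1,"twist":0},{"dx":0,"dy":1.6,"dz":0.1,"twist":0},{"dx":0,"dy":2,"dz":0.1,"twist":0},{"dx":0,"dy":2.4,"dz":0.1,"twist":0},{"dx":0,"dy":2.8,"dz":0.1,"twist":0},{"dx":0,"dy":3.0,"dz":0.1,"twist":0},{"dx":0,"dy":3,"dz":0.1,"twist":0},{"dx":0,"dy":3,"dz":0.1,"twist":0}]' 0 100
python3 -c "
from h import *
st();snap('side','d11');crop('d11',130,160,310,315,4,'d11b')"
```

```text
t: 28.65
tool_pos: [0.474, 0.2763, 0.0665]
orientation: [179.9, -0.1, 82.3]
wrist_force: [-0.3, 0.2, 5.1]
width: 0.0116
gripper_force: 99.0
{'t': 28.65, 'joints': [24.636, 5.686, 115.796, 0.004, 58.409, 32.313], 'tool_pos': [0.474, 0.276, 0.067], 'orientation': [179.91, -0.061, 82.321], 'wrist_force': [-0.267, 0.165, 5.109], 'width': 0.012, 'gripper_force': 99.042}
```

View pics/d11b.png

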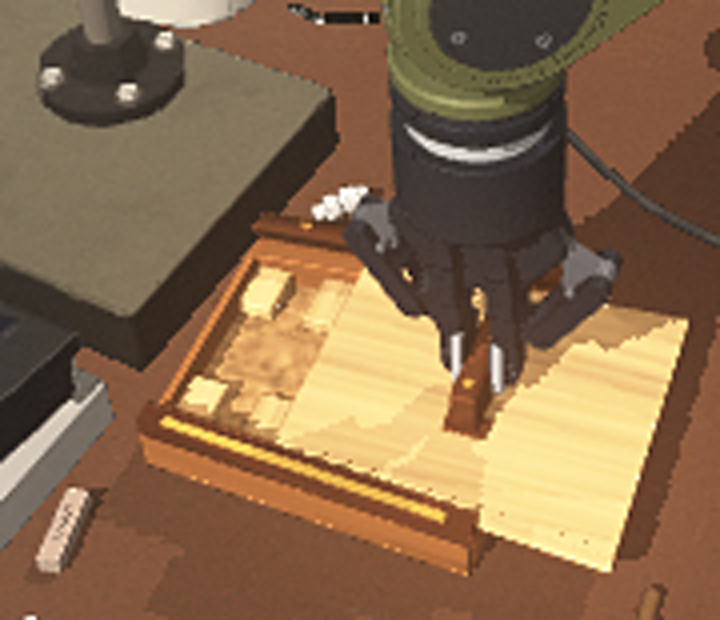

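```bash
python3 -m crank '[{"dx":0,"dy":0.4,"dz":-0.04,"twist":0},{"dx":0,"dy":0.8,"dz":-0.04,"twist":0},{"dx":0,"dy":1.2,"dz":-0.04,"twist":0},{"dx":0,"dy":1.6,"dz":-0.04,"twist":0},{"dx":0,"dy":2,"dz":-0.04,"twist":0},{"dx":0,"dy":2.4,"dz":-0.04,"twist":0},{"dx":0,"dy":2.8,"dz":-0.04,"twist":0},{"dx":0,"dy":3.2,"dz":-0.04,"twist":0},{"dx":0,"dy":3.6,"dz":-0.04,"twist":0},{"dx":0,"dy":4,"dz":-0.04,"twist":0},{"dx":0,"dy":4.3,"dz":-0.04,"twist":0},{"dx":0,"dy":4.5,"dz":-0.04,"twist":0},{"dx":0,"dy":4.5,"dz":-0.04,"twist":0}]' 0 100
python3 -c "
from h import *
st()"
```

```text
t: 29.78
tool_pos: [0.5175, 0.2699, 0.0665]
orientation: [-179.9, 0.0, 82.3]
wrist_force: [-5.6, -0.8, 9.0]
width: 0.012
gripper_force: 99.5
{'t': 29.783, 'joints': [22.268, 9.894, 111.075, 0.029, 59.126, 29.944], 'tool_pos': [0.518, 0.27, 0.067], 'orientation': [-179.905, 0.026, 82.309], 'wrist_force': [-5.639, -0.807, 9.04], 'width': 0.012, 'gripper_force': 99.467}
```

```bash
python3 -m crank '[{"dx":0,"dy":0,"dz":-0.08,"twist":0},{"dx":0,"dy":0.3,"dz":-0.08,"twist":0},{"dx":0,"dy":0.6,"dz":-0.08,"twist":0},{"dx":0,"dy":0.9,"dz":-0.08,"twist":0},{"dx":0,"dy":1.2,"dz":-0.08,"twist":0},{"dx":0,"dy":1.5,"dz":-0.08,"twist":0},{"dx":0,"dy":1.5,"dz":-0.08,"twist":0},{"dx":0,"dy":1.5,"dz":-0.08,"twist":0}]' 0 100
python3 -c "
from h import *
st()"
```

```text
t: 30.45
tool_pos: [0.5314, 0.2671, 0.0665]
orientation: [-179.8, 0.2, 82.3]
wrist_force: [-8.0, -3.8, 8.5]
width: 0.0121
gripper_force: 99.5
{'t': 30.45, 'joints': [21.527, 11.248, 109.501, -0.031, 59.516, 29.221], 'tool_pos': [0.531, 0.267, 0.067], 'orientation': [-179.782, 0.153, 82.323], 'wrist_force': [-7.97, -3.772, 8.524], 'width': 0.012, 'gripper_force': 99.501}
```

```bash
python3 -m crank '[{"dx":-0.08,"dy":0,"dz":-0.1,"twist":0},{"dx":-0.08,"dy":0.2,"dz":-0.1,"twist":0},{"dx":-0.08,"dy":0.4,"dz":-0.1,"twist":0},{"dx":-0.08,"dy":0.6,"dz":-0.1,"twist":0},{"dx":-0.08,"dy":0.6,"dz":-0.1,"twist":0},{"dx":-0.08,"dy":0.6,"dz":-0.1,"twist":0}]' 0 100
python3 -c "
from h import *
st()"
```

```text
t: 30.95
tool_pos: [0.538, 0.2657, 0.0667]
orientation: [-179.9, 0.1, 82.3]
wrist_force: [-2.5, -3.7, -2.5]
width: 0.0122
gripper_force: 98.0
{'t': 30.95, 'joints': [21.174, 11.761, 108.878, -0.043, 59.471, 28.875], 'tool_pos': [0.538, 0.266, 0.067], 'orientation': [-179.922, 0.085, 82.321], 'wrist_force': [-2.491, -3.673, -2.501], 'width': 0.012, 'gripper_force': 97.977}
```

```bash
python3 -m crank '[{"dx":-0.05,"dy":0.1,"dz":0.03,"twist":0},{"dx":-0.05,"dy":0.2,"dz":0.03,"twist":0},{"dx":-0.05,"dy":0.3,"dz":0.03,"twist":0},{"dx":-0.05,"dy":0.4,"dz":0.03,"twist":0},{"dx":-0.05,"dy":0.4,"dz":0.03,"twist":0},{"dx":-0.05,"dy":0.4,"dz":0.03,"twist":0}]' 0 100
python3 -c "
from h import *
st()"
```

```text
t: 31.45
tool_pos: [0.5396, 0.2654, 0.0665]
orientation: [-179.6, 0.1, 82.3]
wrist_force: [-12.9, -0.4, 4.2]
width: 0.0121
gripper_force: 99.0
{'t': 31.45, 'joints': [21.032, 12.051, 108.551, 0.123, 59.792, 28.651], 'tool_pos': [0.54, 0.265, 0.067], 'orientation': [-179.604, 0.096, 82.319], 'wrist_force': [-12.871, -0.4, 4.229], 'width': 0.012, 'gripper_force': 98.957}
```

```bash
python3 -m crank '[{"dx":0,"dy":0.1,"dz":0,"twist":0},{"dx":0,"dy":0.2,"dz":0,"twist":0},{"dx":0,"dy":0.3,"dz":0,"twist":0},{"dx":0,"dy":0.3,"dz":0,"twist":0},{"dx":0,"dy":0.3,"dz":0,"twist":0},{"dx":0,"dy":0.3,"dz":0,"twist":0}]' 0 100
python3 -c "
from h import *
st()"
```

```text
t: 31.95
tool_pos: [0.5398, 0.2654, 0.0665]
orientation: [-179.2, 0.2, 82.3]
wrist_force: [-23.5, -0.6, 12.3]
width: 0.0118
gripper_force: 100.1
{'t': 31.95, 'joints': [20.971, 12.256, 108.309, 0.261, 60.205, 28.515], 'tool_pos': [0.54, 0.265, 0.067], 'orientation': [-179.216, 0.17, 82.326], 'wrist_force': [-23.52, -0.578, 12.29], 'width': 0.012, 'gripper_force': 100.121}
```

```bash
python3 -m crank '[{"dx":0,"dy":0.05,"dz":-0.05,"twist":0},{"dx":0,"dy":0.05,"dz":-0.05,"twist":0},{"dx":0,"dy":0.05,"dz":-0.05,"twist":0}]' 0 100
python3 -m crank '[{"dx":0,"dy":0,"dz":0,"twist":0},{"dx":0,"dy":0,"dz":0,"twist":0},{"dx":0,"dy":0,"dz":0,"twist":0},{"dx":0,"dy":0,"dz":0,"twist":0},{"dx":0,"dy":0,"dz":0,"twist":0},{"dx":0,"dy":0,"dz":0,"twist":0}]' 0.45 100
python3 -c "
from h import *
st()"
python3 -m crank '[{"dx":0,"dy":0,"dz":-1.5,"twist":0},{"dx":0,"dy":0,"dz":-4,"twist":0},{"dx":0,"dy":0,"dz":-8,"twist":0},{"dx":0,"dy":0,"dz":-12,"twist":0},{"dx":0,"dy":0,"dz":-16,"twist":0},{"dx":0,"dy":0,"dz":-16,"twist":0},{"dx":0,"dy":0,"dz":-16,"twist":0}]' 0.45 100
python3 -c "
from h import *
st();snap('wrist','w12');crop('w12',80,60,460,300,2,'w12b')"
```

```text
t: 32.2
tool_pos: [0.5398, 0.2654, 0.0666]
orientation: [-179.2, 0.2, 82.3]
wrist_force: [-23.3, 0.5, 9.2]
width: 0.0118
gripper_force: 99.9
t: 32.7
tool_pos: [0.5465, 0.2649, 0.0682]
orientation: [179.9, -0.0, 82.3]
wrist_force: [0.6, 0.2, -0.1]
width: 0.0385
gripper_force: 0.0
{'t': 32.7, 'joints': [20.794, 12.371, 107.977, 0.0, 59.566, 28.489], 'tool_pos': [0.547, 0.265, 0.068], 'orientation': [179.924, -0.041, 82.305], 'wrist_force': [0.646, 0.166, -0.13], 'width': 0.038, 'gripper_force': 0.0}
t: 33.28
tool_pos: [0.5479, 0.2655, 0.2324]
orientation: [179.6, -0.2, 82.3]
wrist_force: [-0.6, 0.3, -0.4]
width: 0.0381
gripper_force: 0.0
{'t': 33.283, 'joints': [20.799, 2.612, 101.665, -0.0, 75.24, 28.489], 'tool_pos': [0.548, 0.265, 0.232], 'orientation': [179.575, -0.231, 82.311], 'wrist_force': [-0.576, 0.32, -0.428], 'width': 0.038, 'gripper_force': 0.0}
```

View pics/w12b.png

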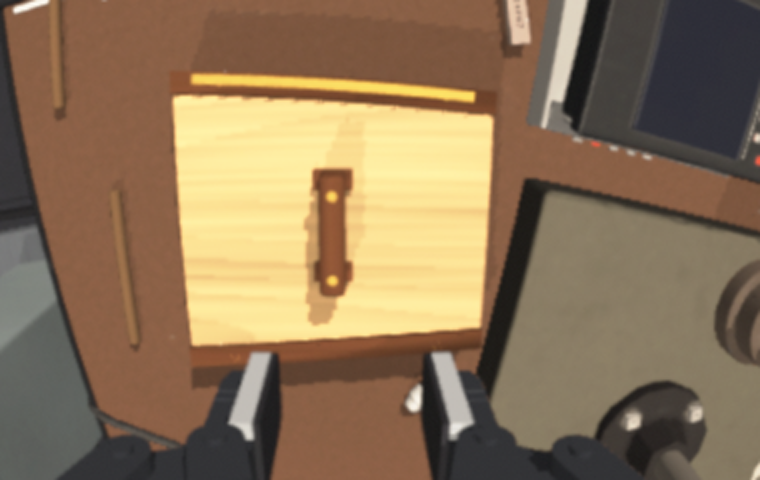

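```bash
python3 -c "
from plant import hand_in
print(hand_in())"
```

```text
the job is handed in; nothing more can be done
None
```

The case is packed and handed in, with no verdict returned: three pin vices lie nose to the brass strip, both dowels are on the bench, and the lid is wedged home at about 23 N (the taper punch was not found in the camera views). I viewed 16 pictures, two over the limit of 14.

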